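Set the spray-gun air valve: seat it, then two turns open

ROBOT

A 6-joint arm with a two-finger parallel gripper is mounted at the origin on a cart in front of the work surface, level with it; the furniture and walls round the work are solid. World frame = base frame: x ahead of the robot, y to its left, z up, the work surface at z = 0. Lengths are in mm, angles in rad, forces in N, time in s.
With the tool pointing down it reaches from about 275 to 1000 mm from the base axis. Payload 8.4 kg.
Tool frame: the origin (TCP) lies at the centre of the arm's flange, where the gripper is bolted on; the fingertips stand 173 mm ahead of it and the grasp point (between the pads) lies 155 mm ahead of it (r.nose_length is the distance from the TCP to the fingertips, in mm); z points along the fingers, y is the direction in which the jaws open and shut (so a half turn about z gives the same grasp; the last joint's range is limited). The gripper opens to 85 mm and grips with 20 to 120 N. Pads are 22 mm wide; open, the fingers measure 114 mm over their backs; the gripper's body (76 mm by 85 mm) begins 54 mm behind the grasp point. The pads swing forward as they close: fully open they stand 13 mm farther back than shut.
Start: joints at [-1.205, 0.353, 1.633, -0, 1.155, -0.002], TCP at [224.726, -583.205, 404.681] pointing down, gripper open.
Joint ranges: [-2.63, 2.63], [-0.92, 2.1], [0.06, 2.66], [-1.3, 4.44], [0, 2.69], [-3.02, 3.02]. Speed limits (rad/s): [2.22, 2.22, 2.79, 3.14, 3.14, 3.14].

INTERFACE

Orientations are given as [roll, pitch, yaw] about the fixed x, y, z axes, in that order (R = Rz(yaw) Ry(pitch) Rx(roll)).
In Python, from rig import r, grab_frame, workorder gives the robot as it stands.
- The arm moves only by the tool carry_out, never from a script. Its argument "steps" is a list that holds one entry, the list of rows, each a list of 5 numbers: the opening in per cent of the stroke, from 0 (shut) to 100 (fully open), then the shift along the tool's x, y, z in m, then the turn about the tool's z in degrees. In form: [[[jaw, x, y, z, spin], ...]]. A call has 1 to 8 rows; each row is the pose to reach, as a shift and turn from the pose measured when the call began, along the tool's axes at that moment; what a row does not reach only later rows make up. A row lasts 1/10 s, in which the tool goes at most 50 mm and 8.59 degrees, less where a joint would pass 70% of its speed; a pose out of reach is approached as far as the arm can. A call with a gripper value outside its range is refused whole. The fingers move at their own pace and stop on an object; "squeeze" is the grip in N (left out, the last holds). Time passes only in rows, so rows that repeat a pose let the fingers close. It gives the time, the measured TCP pose, the force and the opening at its end, in the units of the state.
- r.sense(): the state, without advancing time (a new reading comes with each control period).
- grab_frame(name): name is "side" or "top"; returns a dict with "image" (480x640x3 uint8, red, green, blue), "intrinsics" (3x3 intrinsics, pixels), "eye" and "rotation" of the camera in the world. Camera axes: x right, y up, looking along -z (the intrinsics and any distortion apply to the point x, -y, -z); pixel columns grow to the right and rows downward; lengths in mm; the calibration is good to about 2 mm. A picture is of the moment at which its call begins. There is no depth.
- workorder.sign_off(): hands the job in, once; it reports no verdict.
The state is a dict: "clock": time; "qpos": joint angles; "qvel": joint speeds; "joint_efforts": joint torques, N m; "eef_pos": TCP position; "tcp_rot": TCP orientation; "contact_force": force on the tool from outside, world axes, zero at the start; "wrist_torque": the same for the moment, N m; "opening": opening from 0.0 (shut) to 1.0 (fully open).
Only numpy, scipy, OpenCV 4.12 (cv2) and the standard library are available. Lean on these libraries where they do the work, as an engineer would, in place of code of your own. Each camera call takes 0.05 s, during which the arm holds its last target.

TASK

Set the screw-down air valve for the spray gun: take its handwheel by the upright revolving handle, crank it clockwise (seen from above) until it stops on its seat without crushing the soft seat washer, then back it off exactly two full turns counter-clockwise. Finish there still gripping the handle, so that the wheel cannot creep while I tighten the gland nut, and leave the spanner, jars, cup and tiles round it where they stand.

Things in the scene. Friction and masses are not known exactly. Their poses are not given: they have to be found in the camera images.
- air_board: board 120 x 270 x 18 mm, fixed, with a run of brass air fittings 75 mm up. Origin: on the table right below the valve's upright axis; z up, y along the pipe to the steel coupler, x away from the gauge's white face. Board y -180 to +90, x -60 to +60 mm; fittings reach y -188 and +118; gauge at y -82 (52 mm across, top 149 mm up), clear-bowled filter at y -132
- wheel_centre (a point): centre of the aluminium handwheel on top of the globe valve, on its upright axis, in the plane of the rim: 150 mm above the table when closed. The rim is a 12 mm round bar on a 96 mm centre-line circle, with three spokes; a small nut in the middle stands 9 mm above the rim plane. The wheel rises 3 mm per turn opened
- handle_grip (a point): grip point of the revolving handle, on the handle's own upright axis: 48 mm out from the wheel's axis, 40 mm above the rim plane, 24 mm below the handle's top and 31 mm above its foot on the rim
- crank_handle: the black upright revolving handle on the rim, a 20 mm round barrel, 54 mm tall, that spins freely about its own upright axis: a gripper holding it may keep its heading while the wheel turns. Origin: on the handle's axis at its foot, 9 mm above the rim plane; z up
- valve_wheel (a joint): turn of wheel and stem, rad: 0 = closed, just on the seat (handle then at the board's +x side); grows counter-clockwise from above as it opens, 6.283 a turn. Starts 0.3 to 1.2 turns open, opens 3.5 at most. Packing friction 0.1 N m (2 to 3 N at the handle); stays where left. Past 0 the washer yields 0.01 rad per 10 N on the handle; it is crushed at -0.04 (about 38 N)
- spanner: loose steel open-ended spanner, 160 mm long, lying on the table in front of the board (robot's side); origin under its middle
- jar_a: loose screw-capped glaze jar, 54 mm across, 82 mm tall, standing behind the board; origin at the middle of its foot
- jar_b: loose screw-capped glaze jar, 55 mm across, 83 mm tall, standing behind the board nearer the valve; origin at the middle of its foot
- cup: loose bisque-fired beaker, 65 mm across, 59 mm tall, standing on the banding wheel (a 306 mm disc, top 38 mm above the table, left of the board); origin at the middle of its foot
- tile_a: loose L-shaped glaze test tile, 34 x 44 x 61 mm, standing on the banding wheel; origin at the middle of its foot
- tile_b: the other L-shaped glaze test tile on the banding wheel, the same size; origin at the middle of its foot

How it is judged:
By the outcome, as a careful person would: the job done as asked, in the order asked, and still so for the second after the job is handed in, while the arm keeps its last pose, push and grip.
It also fails if it takes over 69 s, if anything falls off the work surface, if the arm or the gripper's body presses on something with over 40 N, if the wrist force passes 120 N, or if a joint passes its speed limit or range.

## Working session

There is one attempt and no reset: what is moved stays moved. The work goes in short steps, Python scripts to look and compute and a tool call to move; the robot and the scene stay as the last step left them, time stands still between calls to the robot, and variables do not carry over. Pictures are saved under pics/ and viewed, and the job is handed in when it is done.

Besides the shell and the picture viewer there is one more tool, called after "Request:" as name(argument=value, ...), one argument or row to a line, values as JSON. carry_out: Moves the arm, as the interface text tells. Its arguments: {"type":"object","properties":{"steps":{"type":"array","items":{"type":"array","items":{"type":"array","items":{"type":"number"}}}},"squeeze":{"type":"number"}},"required":["steps"]}

```bash
ls; mkdir -p pics; python3 - <<'E'
from rig import r, grab_frame, workorder
import cv2
print(r.sense())
for n in ("side","top"):
    f=grab_frame(n); cv2.imwrite(f"pics/{n}0.png",f["image"][:,:,::-1])
    print(n,f["intrinsics"],f["eye"],f["rotation"],[k for k in f])
E
```

```text
pics
{'clock': 0.0, 'qpos': array([-1.20540312e+00,  3.53637961e-01,  1.63414444e+00,  1.87988169e-05,
        1.15518559e+00, -2.41489538e-03]), 'qvel': array([-0.00019534,  0.00084196,  0.00106375, -0.000787  ,  0.0004293 ,
       -0.00243362]), 'joint_efforts': array([ 1.47404837e-03, -6.05252910e+01, -3.42070484e+01,  9.15629948e-05,
        9.50306043e-03,  4.57051988e-05]), 'eef_pos': array([ 224.64076792, -582.97834873,  403.96346363]), 'tcp_rot': array([-3.14021736e+00, -2.05092663e-05,  3.67800482e-01]), 'contact_force': array([-0.35166177,  0.42441526,  1.05966254]), 'wrist_torque': array([ 0.00842831,  0.01708149, -0.07745448]), 'opening': 1.0000225675372274}
side [[484.05799399   0.         320.55927399]
 [  0.         484.05799399 241.63353053]
 [  0.           0.           1.        ]] [ 651.95363585 -960.28567778  513.72918359] [ 1.17905879 -0.0228554   0.0872221 ] ['image', 'intrinsics', 'eye', 'rotation']
top [[584.10373347   0.         323.61870704]
 [  0.         584.10373347 239.73865047]
 [  0.           0.           1.        ]] [ 378.93383823  -52.33501728 1122.80347673] [ 0.19035452  0.01194532 -1.543504  ] ['image', 'intrinsics', 'eye', 'rotation']
```

View pics/side0.png

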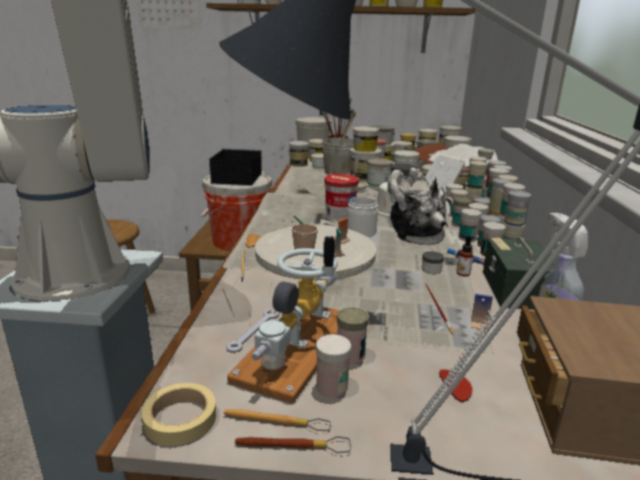

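View pics/top0.png

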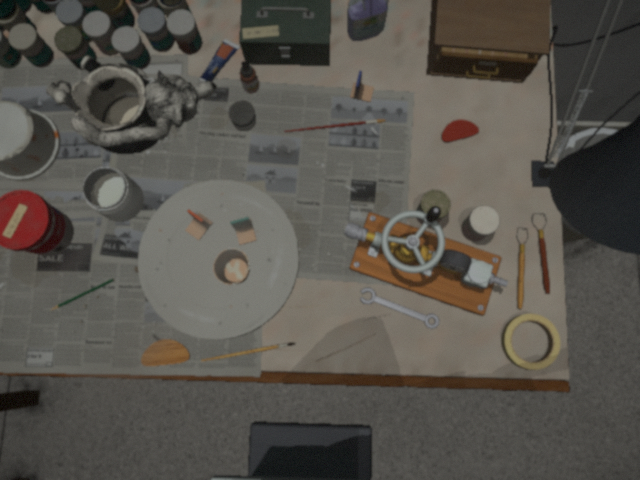

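```bash
cat > h.py <<'E'
import numpy as np, cv2
from scipy.spatial.transform import Rotation as Ro
from scipy.optimize import least_squares
def cam(f):
    return f["intrinsics"],np.array(f["eye"]),Ro.from_euler("xyz",f["rotation"]).as_matrix()
def proj(f,P):
    K,e,R=cam(f); P=np.atleast_2d(P); c=(P-e)@R; c=c*np.array([1,-1,-1])
    q=c@K.T; return q[:,:2]/q[:,2:]
def ray(f,uv):
    K,e,R=cam(f); d=np.linalg.inv(K)@np.array([uv[0],uv[1],1.]); d=R@(d*np.array([1,-1,-1])); return e,d/np.linalg.norm(d)
def atz(f,uv,z):
    e,d=ray(f,uv); return e+d*(z-e[2])/d[2]
def tri(fs,uvs):
    A=np.zeros((3,3));b=np.zeros(3)
    for f,uv in zip(fs,uvs):
        e,d=ray(f,uv); M=np.eye(3)-np.outer(d,d); A+=M;b+=M@e
    p=np.linalg.solve(A,b); return p,[np.linalg.norm((np.eye(3)-np.outer(ray(f,uv)[1],ray(f,uv)[1]))@(p-f["eye"])) for f,uv in zip(fs,uvs)]
E
python3 - <<'E'
import cv2
a=cv2.imread("pics/top0.png")[180:330,335:525]; cv2.imwrite("pics/top0c.png",cv2.resize(a,None,fx=4,fy=4,interpolation=cv2.INTER_CUBIC))
a=cv2.imread("pics/side0.png")[220:400,220:380]; cv2.imwrite("pics/side0c.png",cv2.resize(a,None,fx=3.3,fy=3.3,interpolation=cv2.INTER_CUBIC))
E
```

```text
(no output)
```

View pics/top0c.png

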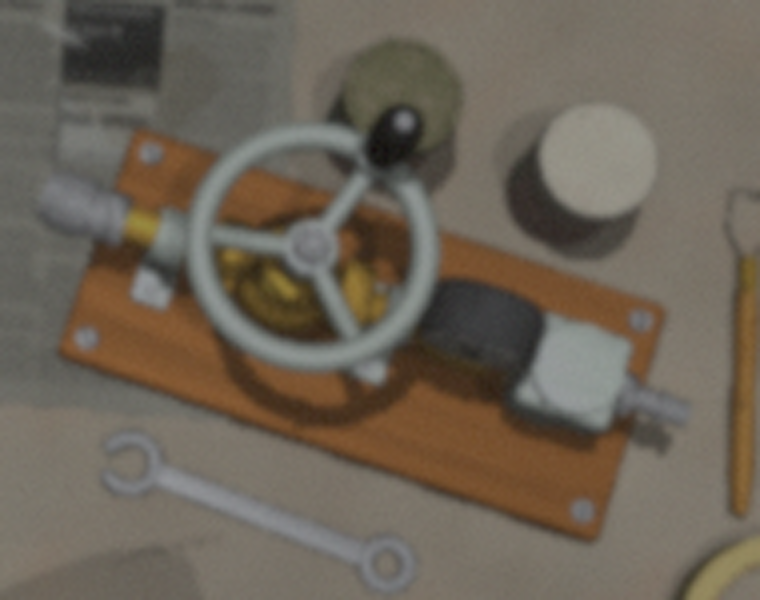

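View pics/side0c.png

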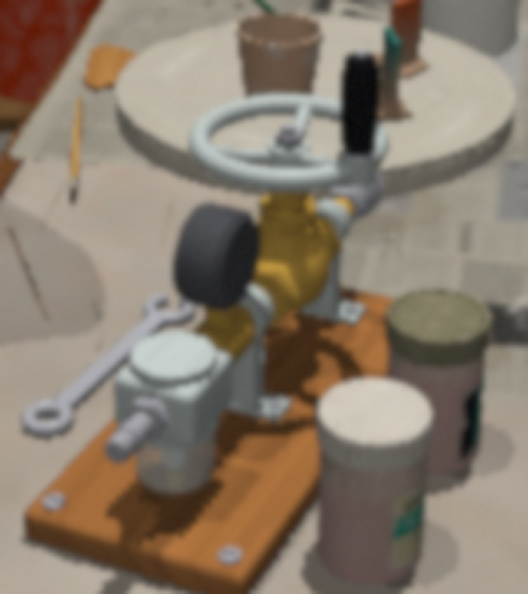

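```bash
cat > m1.py <<'E'
from h import *
from rig import r, grab_frame
import pickle
T=grab_frame("top");S=grab_frame("side"); pickle.dump((T,S),open("fr.pkl","wb"))
t=lambda x,y:np.array([x/4+335-.375,y/4+180-.375]); s=lambda x,y:np.array([x/3.3+220-.35,y/3.3+220-.35])
# (frame, pixel, point fn)
def pts(p):
    x,y,a,n=p; c,q=np.cos(a),np.sin(a); R=np.array([[c,-q,0],[q,c,0],[0,0,1]]); o=np.array([x,y,0])
    B=lambda X,Y,Z:o+R@np.array([X,Y,Z]); ph=2*np.pi*n; zr=150+3*n
    H=lambda z:B(48*np.cos(ph),48*np.sin(ph),zr+z)
    return B,H,zr
def res(p):
    B,H,zr=pts(p)
    L=[(T,t(137,131),B(60,90,18)),(T,t(663,303),B(60,-180,18)),(T,t(595,540),B(-60,-180,18)),(T,t(62,352),B(-60,90,18)),
       (T,t(312,246),B(0,0,zr+9)),(S,s(288,136),B(0,0,zr+8)),
       (T,t(403,122),H(63)),(S,s(360,60),H(62)),
       (S,s(27,518),B(-60,-180,18)),(S,s(245,572),B(60,-180,18))]
    return np.concatenate([proj(f,P)[0]-uv for f,uv,P in L])
a=[]
for n0 in (.4,.9):
    o=least_squares(res,[550,-230,-.3,n0],x_scale=[10,10,.1,.1]); print(o.x,o.cost); print(o.fun.reshape(-1,2).round(1).tolist()); a.append(o)
o=min(a,key=lambda o:o.cost); np.save("p.npy",o.x); B,H,zr=pts(o.x); print("wheel",B(0,0,zr),"grip",H(40))
E
python3 m1.py
```

```text
[ 5.67416943e+02 -1.85485171e+02 -2.99829945e-01 -5.09347550e-02] 16.64987259768077
[[-1.3, -1.9], [1.8, -1.1], [1.7, -0.4], [-1.9, 0.9], [0.3, -1.0], [-0.4, -1.7], [-0.4, 0.0], [-0.5, 0.1], [-1.9, -2.2], [0.0, 1.8]]
[ 5.67337506e+02 -1.85574606e+02 -2.99540126e-01  9.47690998e-01] 22.164471144125667
[[-1.2, -1.8], [1.9, -1.0], [1.8, -0.4], [-1.8, 1.0], [0.6, -1.3], [-0.4, -3.2], [0.2, -0.2], [-0.6, -1.5], [-1.9, -2.2], [-0.0, 1.8]]
wheel [ 567.41694301 -185.48517149  149.84719573] grip [ 606.48694481 -213.36948535  189.84719573]
```

```bash
python3 - <<'E'
from h import *; import pickle
T,S=pickle.load(open("fr.pkl","rb"))
for uv in [(552,180),(575,215),(638,246),(640,120),(590,92)]:
    print("top",uv,[atz(T,uv,z).round().tolist()[:2] for z in (500,600,700,800)])
for uv in [(222,45),(280,88),(347,118),(350,0)]:
    e,d=ray(S,uv); print("side",uv,[(e+d*(y-e[1])/d[1]).round().tolist() for y in (-800,-700,-600,-500,-400,-300)])
p=np.load("p.npy");print(r:=0)
from m1 import pts
E
```

```text
top (552, 180) [[572.0, -292.0], [541.0, -253.0], [510.0, -215.0], [479.0, -176.0]]
top (575, 215) [[533.0, -315.0], [508.0, -272.0], [484.0, -230.0], [459.0, -188.0]]
top (638, 246) [[500.0, -380.0], [481.0, -328.0], [461.0, -275.0], [442.0, -222.0]]
top (640, 120) [[644.0, -393.0], [602.0, -338.0], [559.0, -284.0], [517.0, -229.0]]
top (590, 92) [[677.0, -339.0], [629.0, -293.0], [581.0, -247.0], [533.0, -201.0]]
side (222, 45) [[607.0, -800.0, 512.0], [579.0, -700.0, 511.0], [551.0, -600.0, 510.0], [523.0, -500.0, 509.0], [495.0, -400.0, 508.0], [467.0, -300.0, 507.0]]
side (280, 88) [[625.0, -800.0, 500.0], [609.0, -700.0, 491.0], [592.0, -600.0, 482.0], [575.0, -500.0, 474.0], [559.0, -400.0, 465.0], [542.0, -300.0, 456.0]]
side (347, 118) [[647.0, -800.0, 491.0], [644.0, -700.0, 477.0], [641.0, -600.0, 463.0], [638.0, -500.0, 449.0], [635.0, -400.0, 435.0], [632.0, -300.0, 420.0]]
side (350, 0) [[646.0, -800.0, 525.0], [643.0, -700.0, 533.0], [640.0, -600.0, 540.0], [636.0, -500.0, 547.0], [633.0, -400.0, 554.0], [629.0, -300.0, 562.0]]
0
[ 5.67416943e+02 -1.85485171e+02 -2.99829945e-01 -5.09347550e-02] 16.64987259768077
[[-1.3, -1.9], [1.8, -1.1], [1.7, -0.4], [-1.9, 0.9], [0.3, -1.0], [-0.4, -1.7], [-0.4, 0.0], [-0.5, 0.1], [-1.9, -2.2], [0.0, 1.8]]
[ 5.67337506e+02 -1.85574606e+02 -2.99540126e-01  9.47690998e-01] 22.164471144125667
[[-1.2, -1.8], [1.9, -1.0], [1.8, -0.4], [-1.8, 1.0], [0.6, -1.3], [-0.4, -3.2], [0.2, -0.2], [-0.6, -1.5], [-1.9, -2.2], [-0.0, 1.8]]
wheel [ 567.41694301 -185.48517149  149.84719573] grip [ 606.48694481 -213.36948535  189.84719573]
```

```bash
python3 - <<'E'
import cv2,numpy as np
a=cv2.imread("pics/top0.png")[0:270,500:640]; a=cv2.convertScaleAbs(a,alpha=2.2,beta=20); cv2.imwrite("pics/lt.png",cv2.resize(a,None,fx=2.2,fy=2.2,interpolation=cv2.INTER_CUBIC))
a=cv2.imread("pics/side0.png")[0:230,200:400];a=cv2.convertScaleAbs(a,alpha=1.5,beta=20); cv2.imwrite("pics/ls.png",cv2.resize(a,None,fx=2.5,fy=2.5,interpolation=cv2.INTER_CUBIC))
E
```

```text
(no output)
```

View pics/lt.png

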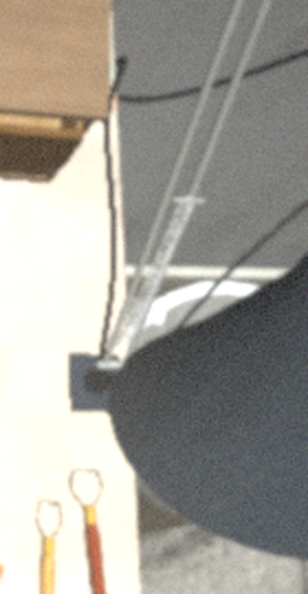

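View pics/ls.png

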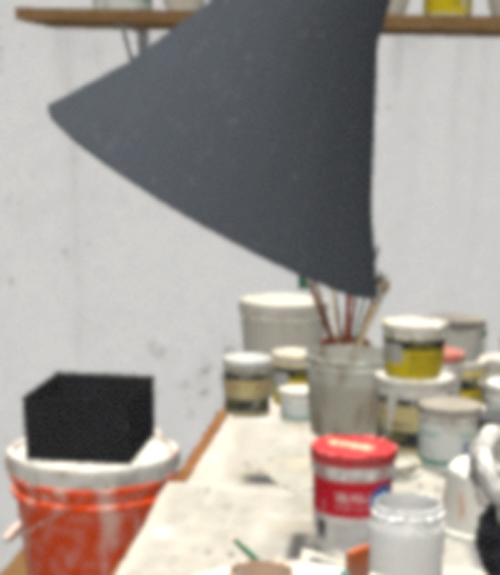

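```bash
cat > lamp.py <<'E'
from h import *; import pickle
T,S=pickle.load(open("fr.pkl","rb"))
sp=np.array([(50,108),(90,145),(150,183),(214,215),(300,265),(340,285),(376,297)])/2.5+[200,0]
tp=np.array([(110,395),(120,440),(150,490),(200,530),(250,548),(308,556)])/2.2+[500,0]
th=np.linspace(0,2*np.pi,200)
def circ(p):
    n=np.array([np.sin(p[3])*np.cos(p[4]),np.sin(p[3])*np.sin(p[4]),np.cos(p[3])])
    u=np.cross(n,[0.1,1,0.]);u/=np.linalg.norm(u);v=np.cross(n,u)
    return p[:3]+p[5]*(np.outer(np.cos(th),u)+np.outer(np.sin(th),v))
def res(p):
    C=circ(p); a=proj(S,C);b=proj(T,C)
    d=lambda q,P:np.array([np.min(np.linalg.norm(P-x,axis=1)) for x in q])
    return np.concatenate([d(sp,a),d(tp,b),[a[:,0].min()-220,(a[:,0].max()-351)*1]])
out=[]
rng=np.random.default_rng(0)
for k in range(60):
    x0=[rng.uniform(500,620),rng.uniform(-550,-330),rng.uniform(450,600),rng.uniform(0,1.2),rng.uniform(-np.pi,np.pi),rng.uniform(50,130)]
    o=least_squares(res,x0,x_scale=[20,20,20,.2,.2,20],bounds=([300,-900,300,0,-9,30],[900,-250,900,1.6,9,200])); out.append((o.cost,o.x))
out.sort(key=lambda a:a[0])
for c,x in out[:8]:
    C=circ(x); print(round(c,1),x.round(2),"ymax",C[C[:,1].argmax()].round(),"zmin",C[C[:,2].argmin()].round(),"xmin",C[C[:,0].argmin()].round())
E
python3 lamp.py
```

```text
6.5 [ 5.6488e+02 -3.8768e+02  4.7017e+02  4.9000e-01  1.7000e-01  8.3530e+01] ymax [ 562. -304.  464.] zmin [ 638. -375.  431.] xmin [ 491. -386.  509.]
6.5 [ 5.6488e+02 -3.8768e+02  4.7017e+02  4.9000e-01  6.4500e+00  8.3530e+01] ymax [ 562. -304.  464.] zmin [ 638. -375.  431.] xmin [ 491. -386.  509.]
6.5 [ 5.6488e+02 -3.8768e+02  4.7017e+02  4.9000e-01  6.4500e+00  8.3530e+01] ymax [ 562. -304.  464.] zmin [ 638. -375.  431.] xmin [ 491. -386.  509.]
6.5 [ 5.6488e+02 -3.8768e+02  4.7017e+02  4.9000e-01  1.7000e-01  8.3530e+01] ymax [ 562. -304.  464.] zmin [ 638. -375.  431.] xmin [ 491. -386.  509.]
6.7 [ 5.6509e+02 -3.8794e+02  4.6997e+02  4.9000e-01  1.7000e-01  8.3770e+01] ymax [ 562. -304.  464.] zmin [ 638. -376.  431.] xmin [ 491. -383.  508.]
6.7 [ 5.6509e+02 -3.8794e+02  4.6997e+02  4.9000e-01  1.7000e-01  8.3770e+01] ymax [ 562. -304.  464.] zmin [ 638. -376.  431.] xmin [ 491. -383.  508.]
6.7 [ 5.6513e+02 -3.8800e+02  4.6992e+02  4.9000e-01  1.8000e-01  8.3830e+01] ymax [ 562. -304.  464.] zmin [ 638. -376.  431.] xmin [ 491. -383.  508.]
6.7 [ 5.6513e+02 -3.8800e+02  4.6992e+02  4.9000e-01  1.8000e-01  8.3830e+01] ymax [ 562. -304.  464.] zmin [ 638. -376.  431.] xmin [ 491. -383.  508.]
```

Request:
carry_out(
  steps=[
    [[100,0.02,-0.035,-0.005,0],[100,0.045,-0.08,-0.01,0],[100,0.07,-0.125,-0.015,0],[100,0.1,-0.175,-0.02,5],[100,0.13,-0.225,-0.025,12],[100,0.155,-0.275,-0.03,20],[100,0.18,-0.32,-0.035,28],[100,0.2,-0.35,-0.036,34]],
  ],
)

```text
clock: 1.1
eef_pos: [281.2, -207.0, 439.6]
tcp_rot: [-3.142, -0.001, -0.222]
contact_force: [1.4, -0.5, 1.1]
opening: 1.001
```

```bash
python3 - <<'E'
from rig import r, grab_frame
import cv2,pickle
print(r.sense())
T=grab_frame("top");S=grab_frame("side")
for n,f in (("top1",T),("side1",S)): cv2.imwrite(f"pics/{n}.png",cv2.convertScaleAbs(f["image"][:,:,::-1],alpha=1.5,beta=10))
E
```

```text
{'clock': 1.1, 'qpos': array([-6.38998630e-01, -1.46684999e-01,  2.11917580e+00,  4.28332951e-04,
        1.16839700e+00,  1.15350731e+00]), 'qvel': array([ 1.11610026, -0.45338799,  0.31048941,  0.00552377,  0.13157852,
        2.18314175]), 'joint_efforts': array([-10.70069522, -20.60428262, -33.71315718,  -0.36609412,
         0.1545108 ,  -3.63448977]), 'eef_pos': array([ 281.20880931, -206.98307883,  439.59518762]), 'tcp_rot': array([-3.14151790e+00, -8.04118577e-04, -2.21877254e-01]), 'contact_force': array([ 1.36588632, -0.46624104,  1.07885839]), 'wrist_torque': array([ 0.04868391,  0.03627303, -0.02366887]), 'opening': 1.0007949493539927}
```

View pics/top1.png

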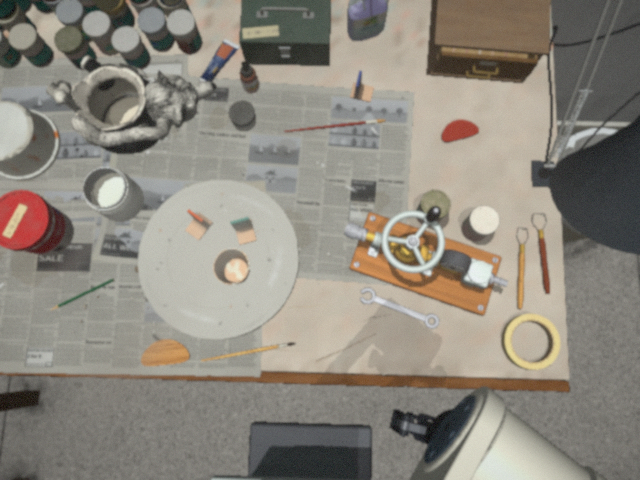

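View pics/side1.png

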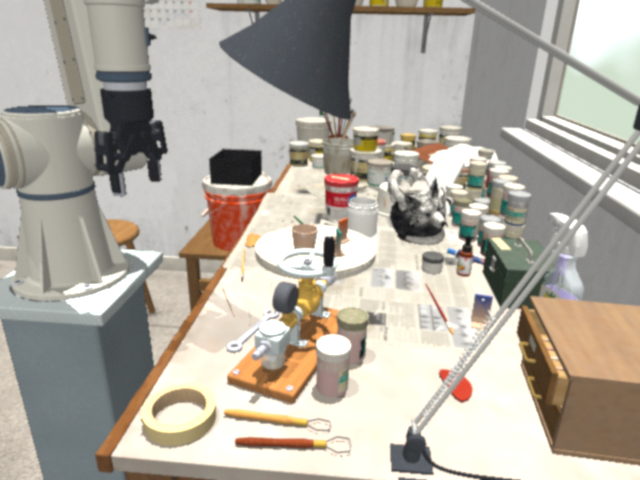

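```bash
python3 - <<'E'
from rig import r, grab_frame
import cv2,pickle
T=grab_frame("top");S=grab_frame("side"); pickle.dump((T,S),open("fr.pkl","wb")); print(r.sense()["eef_pos"])
z=lambda f,y0,x0,h,w,k:cv2.resize(cv2.convertScaleAbs(f["image"][y0:y0+h,x0:x0+w,::-1],alpha=1.8,beta=10),None,fx=k,fy=k,interpolation=cv2.INTER_CUBIC)
cv2.imwrite("pics/t2.png",z(T,195,370,90,90,6.5)); cv2.imwrite("pics/s2.png",z(S,225,265,80,85,7))
E
```

```text
[ 281.83150679 -207.93267103  439.59536679]
```

View pics/t2.png

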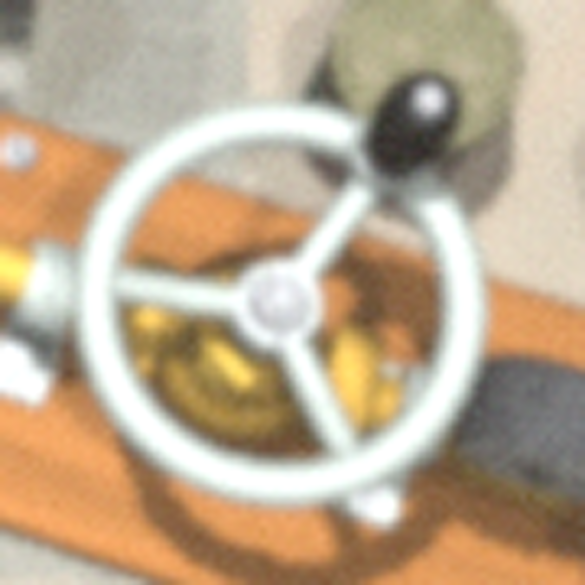

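View pics/s2.png

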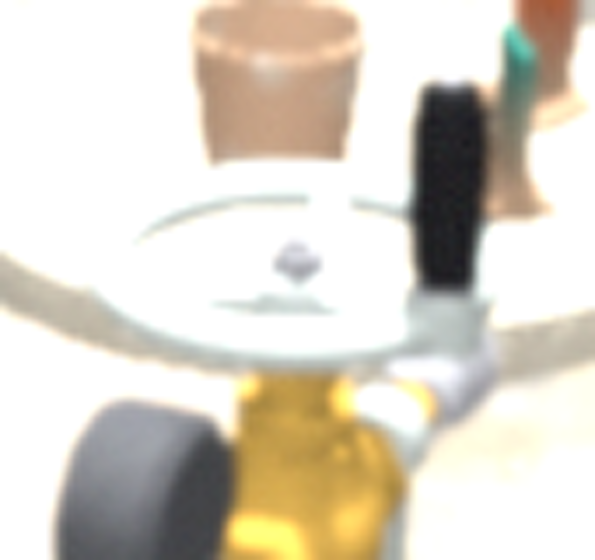

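```bash
cat > m2.py <<'E'
from h import *
import pickle
T,S=pickle.load(open("fr.pkl","rb"))
t=lambda x,y:np.array([x/6.5+370-.42,y/6.5+195-.42]); s=lambda x,y:np.array([x/7+265-.43,y/7+225-.43])
zr=152.85
P=atz(T,t(418,114),zr+62);print("handle top from T",P)
print("tri handle top",tri([T,S],[t(418,114),s(452,92)]))
print("nut T",atz(T,t(280,300),zr+9)); print("nut tri",tri([T,S],[t(280,300),s(297,260)]))
pl=[t(95,295),t(467,295),t(285,122),t(280,483)]
q=[atz(T,u,zr) for u in pl]; print("rim",np.round(q,1).tolist(), (q[0]+q[1])/2,(q[2]+q[3])/2, np.linalg.norm(q[0]-q[1]),np.linalg.norm(q[2]-q[3]))
foot=s(442,287); 
e,d=ray(S,foot); print("foot S at z", (e+d*(zr+9-e[2])/d[2]))
E
python3 m2.py
```

```text
handle top from T [ 602.74892544 -211.22245156  214.85      ]
tri handle top (array([ 605.80179604, -211.6766763 ,  211.00609202]), [np.float64(2.0660001269546124), np.float64(2.066000126954526)])
nut T [ 565.75478537 -184.68115751  161.85      ]
nut tri (array([ 567.9391384 , -185.83086443,  152.97533611]), [np.float64(0.45827021696420295), np.float64(0.45827021696435205)])
rim [[567.6, -138.0, 152.9], [570.0, -234.4, 152.9], [615.0, -187.3, 152.9], [519.6, -185.8, 152.9]] [ 568.83262462 -186.15312046  152.85      ] [ 567.29564403 -186.5739253   152.85      ] 96.43301339173087 95.47758936089032
foot S at z [ 607.11524463 -215.35679071  161.85      ]
```

```bash
cat >> h.py <<'E'
def d(target,yaw=None):
    from rig import r
    s=r.sense(); R=Ro.from_euler("xyz",s["tcp_rot"]).as_matrix()
    v=R.T@(np.array(target)-s["eef_pos"])/1000
    print("pos",s["eef_pos"].round(2),"rot",s["tcp_rot"].round(4),"F",s["contact_force"].round(1),"t",s["clock"],"shift",v.round(4), "spin", None if yaw is None else np.degrees(s["tcp_rot"][2]-yaw).round(2))
E
python3 -c "
from h import *
d([605.5,-213,430],-.3)"
```

```text
pos [ 281.83 -207.93  439.6 ] rot [ 3.1411e+00 -1.0000e-03 -2.1160e-01] F [0.  0.5 0.4] t 1.3 shift [ 0.3175 -0.063   0.0099] spin 5.06
```

Request:
carry_out(
  steps=[
    [[100,0.03,-0.006,0.001,2],[100,0.075,-0.015,0.002,4],[100,0.12,-0.024,0.004,5],[100,0.165,-0.033,0.005,5],[100,0.21,-0.042,0.007,5],[100,0.255,-0.051,0.008,5],[100,0.295,-0.0585,0.009,5],[100,0.3175,-0.063,0.0099,5]],
  ],
)

```text
clock: 2.1
eef_pos: [608.3, -215.1, 428.7]
tcp_rot: [3.141, -0.001, -0.299]
contact_force: [-0.4, 0.2, -0.1]
opening: 1.003
```

```bash
python3 - <<'E'
from rig import r, grab_frame
from h import *
T=grab_frame("top");S=grab_frame("side")
d([605.5,-213,370],-.3)
for n,f in (("top3",T),("side3",S)): cv2.imwrite(f"pics/{n}.png",cv2.convertScaleAbs(f["image"][:,:,::-1],alpha=1.5,beta=10))
E
```

```text
pos [ 607.94 -214.94  428.36] rot [ 3.1411e+00 -9.0000e-04 -2.9820e-01] F [ 0.4  0.5 -0.3] t 2.2 shift [-0.003  -0.0012  0.0584] spin 0.1
```

View pics/top3.png

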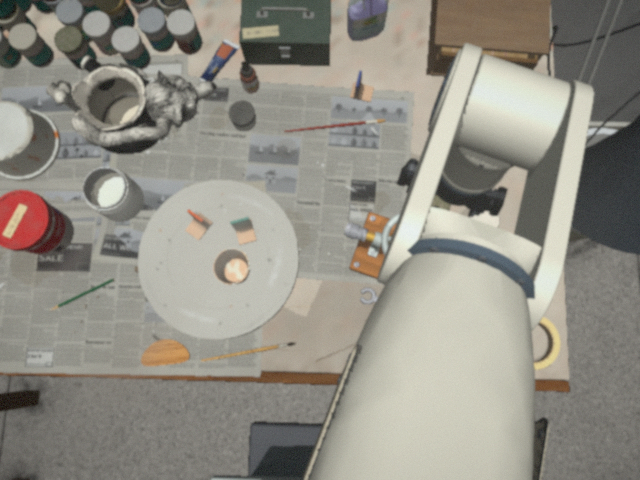

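View pics/side3.png

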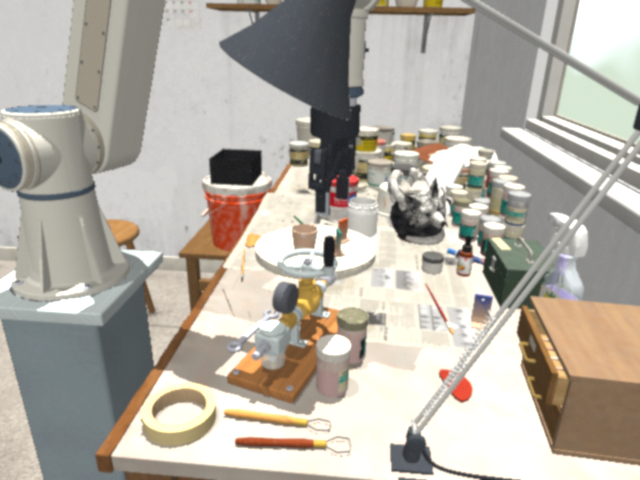

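```bash
python3 - <<'E'
from h import *; import pickle
T,S=pickle.load(open("fr.pkl","rb"))
for z in (430,500,540,580,620,660): print(z,proj(T,[608,-215,z]).round(),proj(S,[608,-215,z]).round(),proj(S,[281,-207,z]).round())
a=np.array([.943,-.333,0]);l=np.array([-.333,-.943,0])
for z in (540,580,620,660):
  print(z,[proj(T,np.array([608,-215,z])+l*k).round().tolist()[0] for k in (-70,-50,50,70)])
E
```

```text
430 [[467. 167.]] [[333. 103.]] [[124.  95.]]
500 [[482. 147.]] [[335.  52.]] [[118.  47.]]
540 [[491. 134.]] [[336.  22.]] [[114.  17.]]
580 [[502. 119.]] [[337. -10.]] [[110. -13.]]
620 [[515. 102.]] [[338. -44.]] [[106. -45.]]
660 [[529.  82.]] [[339. -79.]] [[102. -79.]]
540 [[428.0, 112.0], [446.0, 118.0], [537.0, 150.0], [556.0, 157.0]]
580 [[435.0, 96.0], [454.0, 102.0], [551.0, 136.0], [571.0, 143.0]]
620 [[442.0, 77.0], [463.0, 84.0], [568.0, 121.0], [589.0, 128.0]]
660 [[451.0, 56.0], [473.0, 63.0], [587.0, 102.0], [610.0, 110.0]]
```

```bash
cat > clr.py <<'E'
from h import *
c=np.array([565,-388,470.]);R=84; p3,p4=.49,.17
n=np.array([np.sin(p3)*np.cos(p4),np.sin(p3)*np.sin(p4),np.cos(p3)])
u=np.cross(n,[0,1,0]);u/=np.linalg.norm(u);v=np.cross(n,u)
th=np.linspace(0,2*np.pi,180)
P=np.vstack([c+n*h+(R-h*np.tan(np.radians(28)))*(np.outer(np.cos(th),u)+np.outer(np.sin(th),v)) for h in np.linspace(0,150,30)])
W=np.array([567.5,-186])
def clear(xy,ztcp,d6=148,hw=68,rad=48,q23=2.0):
    az=np.arctan2(xy[1],xy[0]); a=np.array([np.cos(az),np.sin(az),0]); l=np.array([-np.sin(az),np.cos(az),0])
    w=np.array([xy[0],xy[1],ztcp+d6]); Q=P-w; A=Q@a;L=np.abs(Q@l);Z=Q[:,2]
    # forearm dir from wrist back: angle q23 from vertical fwd -> back dir
    bx,bz=-np.sin(q23),-np.cos(q23)
    s=np.clip(A*bx+Z*bz,0,400); dist=np.hypot(A-s*bx,Z-s*bz)
    ex=np.hypot(np.maximum(L-hw,0),np.maximum(dist-rad,0)); i=ex.argmin()
    return ex.min(),P[i],L[i]-hw,dist[i]-rad
for deg in range(0,360,30):
    xy=W+48*np.array([np.cos(np.radians(deg-17.2)),np.sin(np.radians(deg-17.2))])
    o=[clear(xy,349,q23=q)[0].round(0) for q in (1.7,2.0,2.2)]
    print(deg,xy.round(),o,[x.round(0).tolist() for x in clear(xy,349)[1:]])
E
python3 clr.py
```

```text
0 [ 613. -200.] [np.float64(44.0), np.float64(44.0), np.float64(44.0)] [[583.0, -308.0, 453.0], 44.0, -4.0]
30 [ 614. -175.] [np.float64(68.0), np.float64(68.0), np.float64(68.0)] [[581.0, -307.0, 454.0], 68.0, -5.0]
60 [ 603. -153.] [np.float64(86.0), np.float64(86.0), np.float64(86.0)] [[578.0, -306.0, 456.0], 86.0, -4.0]
90 [ 582. -140.] [np.float64(94.0), np.float64(94.0), np.float64(94.0)] [[576.0, -306.0, 457.0], 94.0, 4.0]
120 [ 557. -139.] [np.float64(91.0), np.float64(91.0), np.float64(91.0)] [[568.0, -305.0, 461.0], 90.0, 14.0]
150 [ 535. -151.] [np.float64(77.0), np.float64(77.0), np.float64(77.0)] [[557.0, -304.0, 466.0], 74.0, 22.0]
180 [ 522. -172.] [np.float64(56.0), np.float64(56.0), np.float64(56.0)] [[550.0, -305.0, 471.0], 50.0, 25.0]
210 [ 521. -197.] [np.float64(32.0), np.float64(32.0), np.float64(32.0)] [[545.0, -307.0, 473.0], 26.0, 18.0]
240 [ 532. -219.] [np.float64(9.0), np.float64(9.0), np.float64(9.0)] [[547.0, -306.0, 472.0], 7.0, 5.0]
270 [ 553. -232.] [np.float64(0.0), np.float64(0.0), np.float64(0.0)] [[560.0, -304.0, 465.0], -4.0, -1.0]
300 [ 578. -233.] [np.float64(1.0), np.float64(1.0), np.float64(1.0)] [[576.0, -306.0, 457.0], 1.0, -1.0]
330 [ 600. -221.] [np.float64(19.0), np.float64(19.0), np.float64(19.0)] [[586.0, -309.0, 452.0], 19.0, 0.0]
```

```bash
python3 - <<'E'
import cv2
a=cv2.imread("pics/top3.png")[30:330,370:640]; cv2.imwrite("pics/top3c.png",cv2.resize(a,None,fx=2,fy=2,interpolation=cv2.INTER_CUBIC))
a=cv2.imread("pics/side3.png")[0:240,240:400]; cv2.imwrite("pics/side3c.png",cv2.resize(a,None,fx=2.5,fy=2.5,interpolation=cv2.INTER_CUBIC))
E
```

```text
(no output)
```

View pics/top3c.png

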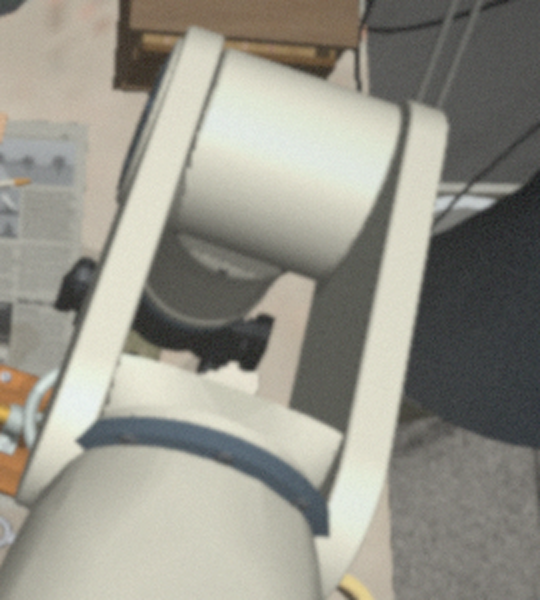

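View pics/side3c.png

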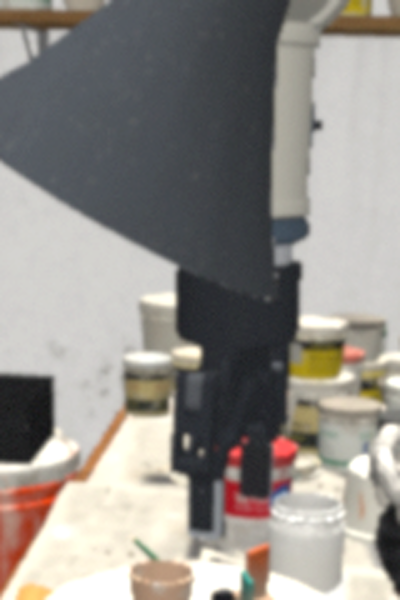

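```bash
cat > clr2.py <<'E'
from clr import *
from rig import r
q=r.sense()["qpos"]; print("q23",q[1]+q[2])
for dz in (0,8):
  for deg in range(180,360,15):
    xy=W+48*np.array([np.cos(np.radians(deg-17.2)),np.sin(np.radians(deg-17.2))])
    o=[clear(xy,350+dz,d6=d6,hw=hw,rad=50,q23=2.0)[0].round(0) for d6,hw in ((165,62),(172,58))]
    m=P[:,2]<520+dz; col=np.hypot(*(P[m][:,:2]-xy).T).min()-47
    print(dz,deg,o,"col",col.round())
E
python3 clr2.py | grep -v "\[\["
```

```text
q23 1.9273714427734998
0 180 [np.float64(64.0), np.float64(70.0)] col 90.0
0 195 [np.float64(52.0), np.float64(58.0)] col 78.0
0 210 [np.float64(40.0), np.float64(46.0)] col 65.0
0 225 [np.float64(29.0), np.float64(34.0)] col 53.0
0 240 [np.float64(18.0), np.float64(25.0)] col 42.0
0 255 [np.float64(11.0), np.float64(17.0)] col 32.0
0 270 [np.float64(7.0), np.float64(13.0)] col 26.0
0 285 [np.float64(7.0), np.float64(13.0)] col 23.0
0 300 [np.float64(10.0), np.float64(16.0)] col 25.0
0 315 [np.float64(17.0), np.float64(23.0)] col 32.0
0 330 [np.float64(27.0), np.float64(33.0)] col 41.0
0 345 [np.float64(38.0), np.float64(44.0)] col 52.0
8 180 [np.float64(66.0), np.float64(72.0)] col 90.0
8 195 [np.float64(55.0), np.float64(61.0)] col 78.0
8 210 [np.float64(43.0), np.float64(49.0)] col 65.0
8 225 [np.float64(32.0), np.float64(38.0)] col 53.0
8 240 [np.float64(22.0), np.float64(28.0)] col 42.0
8 255 [np.float64(14.0), np.float64(21.0)] col 32.0
8 270 [np.float64(10.0), np.float64(16.0)] col 26.0
8 285 [np.float64(9.0), np.float64(16.0)] col 23.0
8 300 [np.float64(13.0), np.float64(19.0)] col 25.0
8 315 [np.float64(20.0), np.float64(26.0)] col 32.0
8 330 [np.float64(29.0), np.float64(35.0)] col 41.0
8 345 [np.float64(41.0), np.float64(46.0)] col 52.0
```

Request:
carry_out(
  steps=[
    [[100,-0.0025,-0.001,0.02,0],[100,-0.0025,-0.001,0.045,0],[100,-0.0025,-0.001,0.065,0],[100,-0.0025,-0.001,0.076,0],[100,-0.0025,-0.001,0.076,0]],
  ],
)

```text
clock: 2.7
eef_pos: [604.8, -214.3, 350.6]
tcp_rot: [3.141, 0.002, -0.299]
contact_force: [-0.5, 0.5, -0.1]
opening: 1.001
```

```bash
python3 - <<'E'
from rig import r, grab_frame
from h import *
S=grab_frame("side");T=grab_frame("top")
d([605.5,-213,352],-.3)
z=lambda f,y0,x0,h,w,k:cv2.resize(cv2.convertScaleAbs(f["image"][y0:y0+h,x0:x0+w,::-1],alpha=1.6,beta=10),None,fx=k,fy=k,interpolation=cv2.INTER_CUBIC)
cv2.imwrite("pics/s4.png",z(S,60,240,240,160,2.5)); cv2.imwrite("pics/t4.png",z(T,30,370,300,270,2))
E
```

```text
pos [ 605.82 -214.08  352.93] rot [ 3.141e+00 -1.400e-03 -2.986e-01] F [-0.1  0.7  0.1] t 2.8 shift [-0.0006 -0.0009  0.0009] spin 0.08
```

View pics/s4.png

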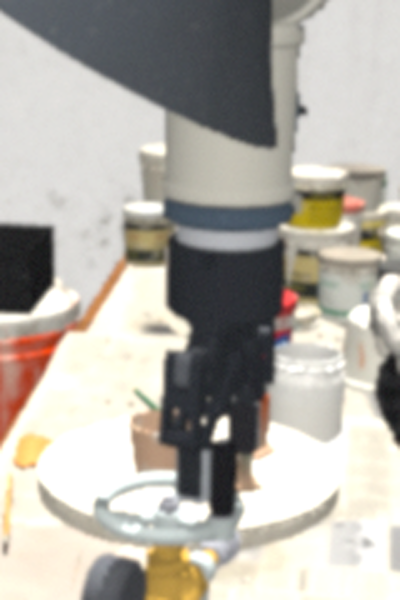

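View pics/t4.png

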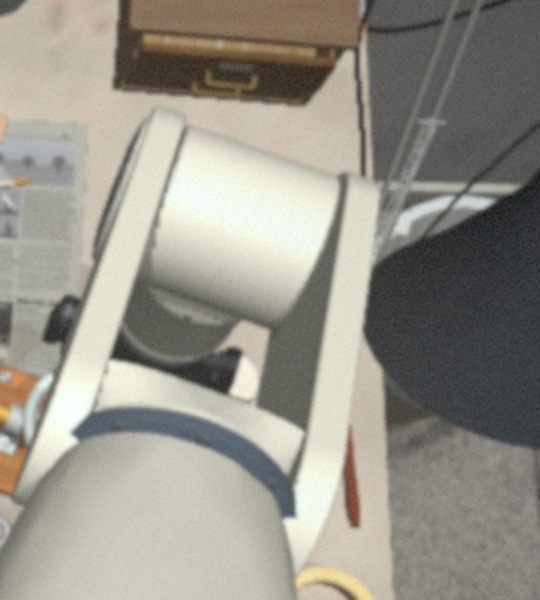

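Request:
carry_out(
  steps=[
    [[60,0,0,0,0],[40,0,0,0,0],[20,0,0,0,0],[10,0,0,0,0],[0,0,0,0,0],[0,0,0,0,0],[0,0,0,0,0],[0,0,0,0,0]],
  ],
  squeeze=40,
)

```text
clock: 3.6
eef_pos: [605.9, -214.1, 353.2]
tcp_rot: [3.141, -0.002, -0.299]
contact_force: [-0.1, -1.0, 3.0]
opening: 0.224
```

```bash
python3 - <<'E'
from rig import r
from h import *
d([605.5,-213,352],-.3); s=r.sense(); print(s["opening"],s["joint_efforts"].round(2),s["wrist_torque"])
E
```

```text
pos [ 605.93 -214.15  353.23] rot [ 3.1409e+00 -1.9000e-03 -2.9860e-01] F [-0.1 -1.   3. ] t 3.6 shift [-0.0007 -0.001   0.0012] spin 0.08
0.22407745546985391 [ 5.600e-01 -6.177e+01 -3.095e+01  2.100e-01 -3.000e-02  0.000e+00] [-0.08667358  0.09206389  0.04621357]
```

```bash
cat > g.py <<'E'
import sys
from h import *
from rig import r
# usage: g.py  k  dstep_deg nrows ; k = integer turn offset so that phi=wrap+2pi k (deg)
try: cx,cy,rad,psi=np.load("circ.npy")
except Exception: cx,cy,rad,psi=567.5,-186.,48.,-.2995
def state():
    s=r.sense(); p=s["eef_pos"]; v=p[:2]-[cx,cy]; th=np.arctan2(v[1],v[0])
    er=v/np.linalg.norm(v); et=np.array([-er[1],er[0]]); F=s["contact_force"]
    return s,p,np.degrees(th-psi),np.linalg.norm(v),F[:2]@er,F[:2]@et,F[2]
if __name__=="__main__":
    phi_prev=float(sys.argv[1]); step=float(sys.argv[2]); n=int(sys.argv[3]); 
    s,p,w,rr,Fr,Ft,Fz=state(); phi=w+360*round((phi_prev-w)/360)
    print(f"t {s['clock']:.2f} phi {phi:.2f} r {rr:.2f} z {p[2]:.2f} Fr {Fr:.1f} Ft {Ft:.1f} Fz {Fz:.1f} rot {s['tcp_rot'].round(4)} op {s['opening']:.3f} eff {s['joint_efforts'].round(1)}")
    with open("log.txt","a") as f: f.write(f"{s['clock']:.2f} {phi:.3f} {p[0]:.3f} {p[1]:.3f} {p[2]:.3f} {Fr:.2f} {Ft:.2f} {Fz:.2f}\n")
    R=Ro.from_euler("xyz",s["tcp_rot"]).as_matrix(); sp=np.degrees(s["tcp_rot"][2]+.2995)
    rows=[]
    for i in range(1,n+1):
        f=phi+step*i; a=np.radians(f)+psi
        t=np.array([cx+rad*np.cos(a),cy+rad*np.sin(a),353.2+3*(f-341.3)/360])
        v=R.T@(t-p)/1000; rows.append([0]+v.round(4).tolist()+[round(sp,1)])
    print(rows)
E
python3 g.py 341 -5 8
```

```text
t 3.60 phi 340.94 r 47.63 z 353.23 Fr 0.5 Ft -0.9 Fz 3.0 rot [ 3.1409e+00 -1.9000e-03 -2.9860e-01] op 0.224 eff [  0.6 -61.8 -31.    0.2  -0.    0. ]
[[0, -0.0012, 0.004, 0.0001, np.float64(0.1)], [0, -0.0031, 0.0078, 0.0001, np.float64(0.1)], [0, -0.0053, 0.0113, 0.0002, np.float64(0.1)], [0, -0.0078, 0.0147, 0.0002, np.float64(0.1)], [0, -0.0105, 0.0178, 0.0002, np.float64(0.1)], [0, -0.0136, 0.0207, 0.0003, np.float64(0.1)], [0, -0.0169, 0.0233, 0.0003, np.float64(0.1)], [0, -0.0204, 0.0256, 0.0003, np.float64(0.1)]]
```

Request:
carry_out(
  steps=[
    [[0,-0.0012,0.004,0.0001,0],[0,-0.0031,0.0078,0.0001,0],[0,-0.0053,0.0113,0.0002,0],[0,-0.0078,0.0147,0.0002,0],[0,-0.0105,0.0178,0.0002,0],[0,-0.0136,0.0207,0.0003,0],[0,-0.0169,0.0233,0.0003,0],[0,-0.0204,0.0256,0.0003,0]],
  ],
  squeeze=60,
)

```text
clock: 4.4
eef_pos: [578.7, -232.9, 353.1]
tcp_rot: [3.141, -0.003, -0.299]
contact_force: [2.2, 1.0, 4.1]
opening: 0.216
```

```bash
sed -i 's/round(sp,1)/float(round(sp,1))/' g.py; python3 g.py 300 -6 8
```

```text
t 4.40 phi 300.61 r 48.23 z 353.05 Fr -0.5 Ft 2.4 Fz 4.1 rot [ 3.1407e+00 -2.7000e-03 -2.9870e-01] op 0.216 eff [ -0.8 -58.9 -29.8  -0.7   0.6   0.1]
[[0, -0.0046, 0.0021, 0.0002, 0.0], [0, -0.0092, 0.004, 0.0003, 0.0], [0, -0.0141, 0.0053, 0.0003, 0.0], [0, -0.019, 0.0062, 0.0003, 0.0], [0, -0.0241, 0.0065, 0.0004, 0.0], [0, -0.0291, 0.0063, 0.0004, 0.0], [0, -0.034, 0.0055, 0.0005, 0.0], [0, -0.0389, 0.0043, 0.0005, 0.0]]
```

Request:
carry_out(
  steps=[
    [[0,-0.0046,0.0021,0,0],[0,-0.0092,0.004,0,0],[0,-0.0141,0.0053,0,0],[0,-0.019,0.0062,0.0001,0],[0,-0.0241,0.0065,0.0001,0],[0,-0.0291,0.0063,0.0002,0],[0,-0.034,0.0055,0.0002,0],[0,-0.0389,0.0043,0.0003,0]],
  ],
)

```text
clock: 5.2
eef_pos: [539.6, -225.8, 352.7]
tcp_rot: [3.14, -0.002, -0.298]
contact_force: [-1.0, -4.9, 4.0]
opening: 0.215
```

```bash
python3 g.py 252 -6 8
```

```text
t 5.20 phi 252.11 r 48.64 z 352.69 Fr 4.7 Ft 2.0 Fz 4.0 rot [ 3.1395e+00 -2.2000e-03 -2.9840e-01] op 0.215 eff [  2.8 -53.8 -29.1   1.4   0.6  -0. ]
[[0, -0.0045, -0.0024, 0.0003, 0.1], [0, -0.009, -0.0047, 0.0003, 0.1], [0, -0.0132, -0.0074, 0.0003, 0.1], [0, -0.0171, -0.0106, 0.0004, 0.1], [0, -0.0207, -0.0141, 0.0004, 0.1], [0, -0.0238, -0.018, 0.0004, 0.1], [0, -0.0266, -0.0222, 0.0005, 0.1], [0, -0.0288, -0.0267, 0.0005, 0.1]]
```

Request:
carry_out(
  steps=[
    [[0,-0.0045,-0.0024,0.0002,0],[0,-0.009,-0.0047,0.0002,0],[0,-0.0132,-0.0074,0.0003,0],[0,-0.0171,-0.0106,0.0003,0],[0,-0.0207,-0.0141,0.0003,0],[0,-0.0238,-0.018,0.0004,0],[0,-0.0266,-0.0222,0.0004,0],[0,-0.0288,-0.0267,0.0005,0]],
  ],
)

```text
clock: 6.0
eef_pos: [519.1, -191.5, 352.1]
tcp_rot: [3.139, -0.001, -0.298]
contact_force: [-2.6, -2.5, 5.0]
opening: 0.221
```

```bash
python3 g.py 205 -6 8
```

```text
t 6.00 phi 203.59 r 48.75 z 352.07 Fr 2.9 Ft 2.2 Fz 5.0 rot [ 3.1392e+00 -6.0000e-04 -2.9840e-01] op 0.221 eff [  1.1 -49.5 -29.1   0.9  -0.2  -0.1]
[[0, -0.0011, -0.005, 0.0001, 0.1], [0, -0.0023, -0.0099, 0.0001, 0.1], [0, -0.0031, -0.0148, 0.0001, 0.1], [0, -0.0033, -0.0199, 0.0002, 0.1], [0, -0.003, -0.0249, 0.0002, 0.1], [0, -0.0022, -0.0298, 0.0002, 0.1], [0, -0.0008, -0.0347, 0.0003, 0.1], [0, 0.001, -0.0393, 0.0003, 0.1]]
```

```bash
cat > fit.py <<'E'
from h import *
L=np.loadtxt("log.txt")[1:]; P=L[:,2:4]
for free in (0,1):
    f=lambda x:np.hypot(P[:,0]-x[0],P[:,1]-x[1])-(x[2] if free else 48)
    o=least_squares(f,[567,-186,48] if free else [567,-186]); print(o.x.round(2),o.fun.round(2))
E
python3 fit.py
```

```text
[ 566.82 -186.37] [ 0.04 -0.05  0.04]
[ 566.97 -186.16   48.2 ] [0. 0. 0.]
```

```bash
python3 -c "
import numpy as np; np.save('circ.npy',[566.85,-186.3,48.,-.2995])"; python3 g.py 205 -6 8
```

```text
t 6.00 phi 203.32 r 48.07 z 352.07 Fr 2.9 Ft 2.2 Fz 5.0 rot [ 3.1392e+00 -6.0000e-04 -2.9840e-01] op 0.221 eff [  1.1 -49.5 -29.1   0.9  -0.2  -0.1]
[[0, -0.0017, -0.0047, 0.0001, 0.1], [0, -0.0029, -0.0096, 0.0001, 0.1], [0, -0.0036, -0.0146, 0.0001, 0.1], [0, -0.0038, -0.0196, 0.0002, 0.1], [0, -0.0035, -0.0246, 0.0002, 0.1], [0, -0.0026, -0.0296, 0.0003, 0.1], [0, -0.0013, -0.0344, 0.0003, 0.1], [0, 0.0006, -0.0391, 0.0003, 0.1]]
```

Request:
carry_out(
  steps=[
    [[0,-0.0017,-0.0047,0,0.1],[0,-0.0029,-0.0096,0,0.1],[0,-0.0036,-0.0146,0.0001,0.1],[0,-0.0038,-0.0196,0.0001,0.1],[0,-0.0035,-0.0246,0.0001,0.1],[0,-0.0026,-0.0296,0.0002,0.1],[0,-0.0013,-0.0344,0.0002,0.1],[0,0.0006,-0.0391,0.0002,0.1]],
  ],
)

```text
clock: 6.8
eef_pos: [531.2, -153.9, 351.7]
tcp_rot: [3.139, -0.0, -0.3]
contact_force: [0.2, -2.6, 3.9]
opening: 0.217
```

```bash
python3 g.py 155 -6 8
```

```text
t 6.80 phi 154.87 r 48.15 z 351.69 Fr -1.9 Ft 1.8 Fz 3.9 rot [ 3.1391e+00 -1.0000e-04 -3.0000e-01] op 0.217 eff [  1.  -51.2 -28.7   0.9   0.2  -0.1]
[[0, 0.0025, -0.0044, 0.0001, -0.0], [0, 0.0053, -0.0085, 0.0001, -0.0], [0, 0.0086, -0.0124, 0.0002, -0.0], [0, 0.0122, -0.0159, 0.0002, -0.0], [0, 0.0161, -0.0189, 0.0002, -0.0], [0, 0.0204, -0.0216, 0.0003, -0.0], [0, 0.0249, -0.0238, 0.0003, -0.0], [0, 0.0297, -0.0255, 0.0004, -0.0]]
```

Request:
carry_out(
  steps=[
    [[0,0.0025,-0.0044,0.0001,0],[0,0.0053,-0.0085,0.0001,0],[0,0.0086,-0.0124,0.0002,0],[0,0.0122,-0.0159,0.0002,0],[0,0.0161,-0.0189,0.0002,0],[0,0.0204,-0.0216,0.0003,0],[0,0.0249,-0.0238,0.0003,0],[0,0.0297,-0.0255,0.0004,0]],
  ],
)

```text
clock: 7.6
eef_pos: [567.3, -138.1, 351.1]
tcp_rot: [3.139, 0.001, -0.3]
contact_force: [-2.8, -2.0, 6.3]
opening: 0.218
```

```bash
python3 g.py 107 -6 8;python3 fit.py
```

```text
t 7.60 phi 106.63 r 48.20 z 351.12 Fr -2.0 Ft 2.8 Fz 6.3 rot [ 3.1391e+00  1.0000e-03 -3.0000e-01] op 0.218 eff [  1.4 -54.3 -29.6   0.9  -0.6  -0. ]
[[0, 0.0049, -0.001, -0.0001, -0.0], [0, 0.0099, -0.0017, -0.0, -0.0], [0, 0.0149, -0.0018, 0.0, -0.0], [0, 0.02, -0.0014, 0.0, -0.0], [0, 0.0249, -0.0005, 0.0001, -0.0], [0, 0.0297, 0.0009, 0.0001, -0.0], [0, 0.0344, 0.0028, 0.0002, -0.0], [0, 0.0388, 0.0052, 0.0002, -0.0]]
[ 566.77 -186.24] [ 0.17  0.02 -0.   -0.    0.05  0.15]
[ 566.91 -186.23   48.14] [ 0.01 -0.02  0.    0.    0.01 -0.01]
```

Request:
carry_out(
  steps=[
    [[0,0.0049,-0.001,-0.0003,0],[0,0.0099,-0.0017,-0.0003,0],[0,0.0149,-0.0018,-0.0003,0],[0,0.02,-0.0014,-0.0002,0],[0,0.0249,-0.0005,-0.0002,0],[0,0.0297,0.0009,-0.0001,0],[0,0.0344,0.0028,-0.0001,0],[0,0.0388,0.0052,0,0]],
  ],
)

```text
clock: 8.4
eef_pos: [603.2, -154.6, 350.9]
tcp_rot: [3.14, 0.001, -0.3]
contact_force: [-1.5, 2.1, 2.0]
opening: 0.219
```

```bash
python3 -c "
import numpy as np; np.save('circ.npy',[566.91,-186.23,48.14,-.2995])"; python3 g.py 60 -5 8
```

```text
t 8.40 phi 58.22 r 48.14 z 350.94 Fr 0.3 Ft 2.6 Fz 2.0 rot [ 3.1397e+00  1.0000e-03 -3.0010e-01] op 0.219 eff [ -0.8 -61.3 -31.9  -0.6  -0.6   0.1]
[[0, 0.0035, 0.0024, 0.0001, -0.0], [0, 0.0067, 0.005, 0.0002, -0.0], [0, 0.0097, 0.0079, 0.0002, -0.0], [0, 0.0125, 0.0111, 0.0003, -0.0], [0, 0.0149, 0.0145, 0.0003, -0.0], [0, 0.0171, 0.0181, 0.0004, -0.0], [0, 0.0189, 0.0219, 0.0004, -0.0], [0, 0.0204, 0.0259, 0.0005, -0.0]]
```

Request:
carry_out(
  steps=[
    [[0,0.0035,0.0024,0,0],[0,0.0067,0.005,0.0001,0],[0,0.0097,0.0079,0.0001,0],[0,0.0125,0.0111,0.0002,0],[0,0.0149,0.0145,0.0002,0],[0,0.0171,0.0181,0.0003,0],[0,0.0189,0.0219,0.0004,0],[0,0.0204,0.0259,0.0005,0]],
  ],
)

```text
clock: 9.2
eef_pos: [615.2, -185.7, 350.6]
tcp_rot: [3.14, 0.001, -0.3]
contact_force: [0.2, 3.0, 2.7]
opening: 0.219
```

```bash
python3 g.py 18 -2 8; python3 fit.py
```

```text
t 9.20 phi 17.78 r 48.28 z 350.57 Fr 0.3 Ft 3.0 Fz 2.7 rot [ 3.1398e+00  6.0000e-04 -3.0020e-01] op 0.219 eff [ -1.  -62.9 -31.8  -0.8  -0.3   0.1]
[[0, 0.0004, 0.0017, 0.0001, -0.0], [0, 0.0008, 0.0033, 0.0001, -0.0], [0, 0.0012, 0.0049, 0.0001, -0.0], [0, 0.0015, 0.0066, 0.0001, -0.0], [0, 0.0017, 0.0082, 0.0002, -0.0], [0, 0.0019, 0.0099, 0.0002, -0.0], [0, 0.0021, 0.0116, 0.0002, -0.0], [0, 0.0022, 0.0132, 0.0002, -0.0]]
[ 566.9  -186.21] [0.17 0.12 0.13 0.13 0.13 0.11 0.13 0.29]
[ 566.95 -186.23   48.16] [-0.03 -0.03  0.02  0.02  0.02 -0.03 -0.05  0.08]
```

Request:
carry_out(
  steps=[
    [[0,0.0004,0.0017,0,0],[0,0.0008,0.0033,0,0],[0,0.0012,0.0049,0,0],[0,0.0015,0.0066,0.0001,0],[0,0.0017,0.0082,0.0001,0],[0,0.0019,0.0095,0.0001,0]],
  ],
)

```text
clock: 9.8
eef_pos: [614.2, -195.5, 350.5]
tcp_rot: [3.14, 0.0, -0.3]
contact_force: [0.8, 3.0, 1.9]
opening: 0.22
```

```bash
python3 g.py 6 -0.5 8
```

```text
t 9.80 phi 6.10 r 48.21 z 350.55 Fr 0.2 Ft 3.1 Fz 1.9 rot [ 3.1397e+00  4.0000e-04 -3.0010e-01] op 0.220 eff [ -1.3 -63.3 -31.7  -0.7  -0.    0. ]
[[0, -0.0, 0.0004, 0.0001, -0.0], [0, 0.0, 0.0008, 0.0002, -0.0], [0, 0.0, 0.0013, 0.0002, -0.0], [0, 0.0001, 0.0017, 0.0002, -0.0], [0, 0.0001, 0.0021, 0.0002, -0.0], [0, 0.0001, 0.0025, 0.0002, -0.0], [0, 0.0002, 0.0029, 0.0002, -0.0], [0, 0.0002, 0.0034, 0.0002, -0.0]]
```

Request:
carry_out(
  steps=[
    [[0,0,0.0005,0,0],[0,0.0001,0.001,0,0],[0,0.0001,0.0015,0.0001,0],[0,0.0001,0.002,0.0001,0]],
  ],
)

```text
clock: 10.2
eef_pos: [613.8, -197.4, 350.5]
tcp_rot: [3.14, 0.0, -0.3]
contact_force: [0.4, 1.8, 1.8]
opening: 0.217
```

```bash
python3 g.py 4 -0.5 8|head -1
```

```text
t 10.20 phi 3.74 r 48.18 z 350.51 Fr -0.0 Ft 1.8 Fz 1.8 rot [ 3.1398e+00  2.0000e-04 -3.0000e-01] op 0.217 eff [ -1.3 -63.1 -31.5  -0.7   0.    0. ]
```

Now small steps, 0.7 mm per call, watching the tangential force.

Request:
carry_out(
  steps=[
    [[0,0,0.0005,0,0],[0,0,0.001,0,0],[0,0,0.001,0,0]],
  ],
)

```text
clock: 10.5
eef_pos: [613.5, -198.4, 350.5]
tcp_rot: [3.14, 0.0, -0.3]
contact_force: [0.1, 2.4, 2.0]
opening: 0.217
```

```bash
python3 g.py 3 -0.5 8|head -1
```

```text
t 10.50 phi 2.50 r 48.14 z 350.54 Fr -0.5 Ft 2.4 Fz 2.0 rot [ 3.1397e+00  1.0000e-04 -3.0000e-01] op 0.217 eff [ -1.2 -63.3 -31.5  -0.6   0.1  -0. ]
```

Request:
carry_out(
  steps=[
    [[0,0,0.0004,0,0],[0,0,0.0008,0,0],[0,0,0.0008,0,0]],
  ],
)

```text
clock: 10.8
eef_pos: [613.2, -199.2, 350.5]
tcp_rot: [3.14, 0.0, -0.3]
contact_force: [0.5, 2.2, 2.0]
opening: 0.218
```

```bash
python3 g.py 3 -0.5 8|head -1
```

```text
t 10.80 phi 1.46 r 48.12 z 350.51 Fr -0.2 Ft 2.3 Fz 2.0 rot [ 3.1397e+00  1.0000e-04 -3.0010e-01] op 0.218 eff [ -1.3 -63.3 -31.5  -0.7   0.1  -0. ]
```

Request:
carry_out(
  steps=[
    [[0,0,0.0004,0,0],[0,0,0.0008,0,0],[0,0,0.0008,0,0]],
  ],
)

```text
clock: 11.1
eef_pos: [613.0, -200.1, 350.6]
tcp_rot: [3.14, -0.0, -0.3]
contact_force: [1.4, 1.9, 2.0]
opening: 0.221
```

```bash
python3 g.py 1 -0.5 8|head -1
```

```text
t 11.10 phi 0.44 r 48.15 z 350.57 Fr 0.8 Ft 2.2 Fz 2.0 rot [ 3.1396e+00 -1.0000e-04 -3.0010e-01] op 0.221 eff [ -1.2 -63.3 -31.5  -0.7   0.1  -0. ]
```

Request:
carry_out(
  steps=[
    [[0,0,0.0003,0,0],[0,0,0.0006,0,0],[0,0,0.0006,0,0]],
  ],
)

```text
clock: 11.4
eef_pos: [612.8, -200.7, 350.5]
tcp_rot: [3.14, -0.0, -0.3]
contact_force: [0.6, 2.6, 0.8]
opening: 0.223
```

```bash
python3 g.py 1 -0.5 8|head -1
```

```text
t 11.40 phi -0.32 r 48.15 z 350.54 Fr -0.2 Ft 2.6 Fz 0.8 rot [ 3.1396e+00 -1.0000e-04 -3.0010e-01] op 0.223 eff [ -1.3 -63.4 -31.5  -0.7   0.1  -0. ]
```

Request:
carry_out(
  steps=[
    [[0,0,0.0003,0,0],[0,-0.0001,0.0006,0,0],[0,-0.0001,0.0006,0,0]],
  ],
)

```text
clock: 11.7
eef_pos: [612.6, -201.3, 350.6]
tcp_rot: [3.14, -0.0, -0.3]
contact_force: [1.0, 1.4, 1.2]
opening: 0.222
```

```bash
python3 g.py 1 -0.5 8|head -1
```

```text
t 11.70 phi -1.11 r 48.09 z 350.56 Fr 0.6 Ft 1.6 Fz 1.2 rot [ 3.1395e+00 -2.0000e-04 -3.0010e-01] op 0.222 eff [ -1.3 -63.4 -31.4  -0.7   0.2  -0. ]
```

Request:
carry_out(
  steps=[
    [[0,0,0.0003,0,0],[0,-0.0001,0.0006,0,0],[0,-0.0001,0.0006,0,0]],
  ],
)

```text
clock: 12.0
eef_pos: [612.4, -201.7, 350.6]
tcp_rot: [3.14, -0.0, -0.3]
contact_force: [2.0, 4.1, 1.0]
opening: 0.215
```

```bash
python3 g.py 1 -0.5 8|head -1
```

```text
t 12.00 phi -1.56 r 48.05 z 350.60 Fr 0.6 Ft 4.5 Fz 1.0 rot [ 3.140e+00 -4.000e-04 -3.001e-01] op 0.215 eff [ -2.8 -63.4 -31.3  -1.4   0.3  -0. ]
```

Request:
carry_out(
  steps=[
    [[0,0,0.0003,0,0],[0,0,0.0006,0,0],[0,0,0.0006,0,0]],
  ],
)

```text
clock: 12.3
eef_pos: [612.3, -202.0, 350.6]
tcp_rot: [3.141, -0.0, -0.3]
contact_force: [3.7, 4.7, 1.2]
opening: 0.218
```

```bash
python3 g.py 1 -0.5 8|head -1
```

```text
t 12.30 phi -1.97 r 48.04 z 350.56 Fr 1.9 Ft 5.6 Fz 1.2 rot [ 3.1407e+00 -3.0000e-04 -3.0020e-01] op 0.218 eff [ -3.6 -63.4 -31.4  -1.8   0.2   0. ]
```

Request:
carry_out(
  steps=[
    [[0,0,0.0006,0,0],[0,0,0.0012,0,0],[0,0,0.0012,0,0]],
  ],
)

```text
clock: 12.6
eef_pos: [612.1, -202.5, 350.6]
tcp_rot: [-3.141, -0.0, -0.3]
contact_force: [2.6, 7.6, 1.9]
opening: 0.219
```

```bash
python3 g.py 1 -0.5 8|head -1
```

```text
t 12.60 phi -2.68 r 48.06 z 350.56 Fr -0.2 Ft 8.1 Fz 1.9 rot [-3.141e+00 -3.000e-04 -3.004e-01] op 0.219 eff [ -5.  -63.4 -31.4  -2.4   0.2  -0. ]
```

Request:
carry_out(
  steps=[
    [[0,0,0.0006,0,0],[0,0,0.0012,0,0],[0,0,0.0018,0,0],[0,0,0.0018,0,0]],
  ],
)

```text
clock: 13.0
eef_pos: [611.9, -203.3, 350.5]
tcp_rot: [-3.139, -0.0, -0.301]
contact_force: [3.7, 10.0, 1.7]
opening: 0.218
```

```bash
python3 g.py 1 -0.5 8|head -1
```

```text
t 13.00 phi -3.59 r 48.11 z 350.55 Fr -0.1 Ft 10.6 Fz 1.7 rot [-3.1387e+00 -3.0000e-04 -3.0060e-01] op 0.218 eff [ -6.6 -63.4 -31.4  -3.2   0.2   0. ]
```

```bash
python3 g.py 0 8 8|tail -1
```

```text
[[0, -0.0, -0.0067, 0.0002, -0.1], [0, -0.001, -0.0134, 0.0001, -0.1], [0, -0.0029, -0.0198, 0.0001, -0.1], [0, -0.0057, -0.0259, 0.0, -0.1], [0, -0.0093, -0.0316, -0.0, -0.1], [0, -0.0137, -0.0367, -0.0001, -0.1], [0, -0.0187, -0.0411, -0.0001, -0.1], [0, -0.0243, -0.0448, -0.0002, -0.1]]
```

Request:
carry_out(
  steps=[
    [[0,0,-0.0067,0,-0.1],[0,-0.001,-0.0134,0,-0.1],[0,-0.0029,-0.0198,-0.0001,-0.1],[0,-0.0057,-0.0259,-0.0002,-0.1],[0,-0.0093,-0.0316,-0.0002,-0.1],[0,-0.0137,-0.0367,-0.0003,-0.1],[0,-0.0187,-0.0411,-0.0003,-0.1],[0,-0.0243,-0.0448,-0.0004,-0.1]],
  ],
)

```text
clock: 13.8
eef_pos: [601.4, -153.2, 351.0]
tcp_rot: [-3.14, 0.0, -0.298]
contact_force: [-4.2, -6.9, 2.5]
opening: 0.218
```

```bash
sed -i 's/353.2+3/353.4+3/' g.py; python3 g.py 60 8 8
```

```text
t 13.80 phi 60.98 r 47.74 z 350.95 Fr -7.8 Ft -2.1 Fz 2.5 rot [-3.140e+00  2.000e-04 -2.985e-01] op 0.218 eff [  4.1 -60.  -32.6   2.4  -0.4  -0.1]
[[0, -0.0059, -0.0032, -0.0002, 0.1], [0, -0.0123, -0.0052, -0.0002, 0.1], [0, -0.0189, -0.0062, -0.0003, 0.1], [0, -0.0257, -0.0064, -0.0004, 0.1], [0, -0.0323, -0.0055, -0.0004, 0.1], [0, -0.0388, -0.0038, -0.0005, 0.1], [0, -0.045, -0.0012, -0.0006, 0.1], [0, -0.0508, 0.0023, -0.0006, 0.1]]
```

```bash
cat > refit.py <<'E'
from h import *
L=np.loadtxt("log.txt"); L=L[np.unique(L[:,0],return_index=True)[1]]
rot={4.4:(3.1407,-.0027,-.2987),5.2:(3.1395,-.0022,-.2984),6.0:(3.1392,-.0006,-.2984),6.8:(3.1391,-.0001,-.3),7.6:(3.1391,.001,-.3),8.4:(3.1397,.001,-.3001),9.2:(3.1398,.0006,-.3002),9.8:(3.1397,.0004,-.3001),10.2:(3.1398,.0002,-.3),10.5:(3.1397,.0001,-.3),10.8:(3.1397,.0001,-.3001),11.1:(3.1396,-.0001,-.3001),11.4:(3.1396,-.0001,-.3001),11.7:(3.1395,-.0002,-.3001),12.0:(3.14,-.0004,-.3001),12.3:(3.1407,-.0003,-.3002),12.6:(-3.141,-.0003,-.3004),13.0:(-3.1387,-.0003,-.3006),13.8:(-3.14,.0002,-.2985)}
G=[];M=[]
for l in L:
    k=round(l[0],1)
    if k in rot: G.append(l[2:5]+Ro.from_euler("xyz",rot[k]).apply([0,0,155])); M.append(l)
G=np.array(G);M=np.array(M); sel=M[:,0]<11.8
P=G[sel]
f=lambda x:np.hypot(P[:,0]-x[0],P[:,1]-x[1])-x[2]
o=least_squares(f,[567,-186,48]);print(o.x,o.fun.round(2), M[sel][:,5])
c=o.x
for g,m in zip(G,M):
    v=g[:2]-c[:2]; print(m[0],"phi",(np.degrees(np.arctan2(v[1],v[0])+.2995)%360).round(2),"r",np.hypot(*v).round(2),"Fr,Ft,Fz",m[5:8],"gz",g[2].round(2))
E
python3 refit.py
```

```text
[ 566.85465338 -186.54625623   48.10811507] [ 0.08 -0.08  0.    0.03  0.01 -0.05  0.05  0.    0.   -0.02 -0.04  0.02
  0.02 -0.03] [-0.47  4.65  2.89 -1.89 -2.    0.28  0.27  0.24 -0.05 -0.49 -0.16  0.8
 -0.15  0.55]
4.4 phi 301.85 r 48.19 Fr,Ft,Fz [-0.47  2.39  4.13] gz 198.05
5.2 phi 252.88 r 48.03 Fr,Ft,Fz [4.65 1.99 3.97] gz 197.69
6.0 phi 203.47 r 48.11 Fr,Ft,Fz [2.89 2.21 5.02] gz 197.07
6.8 phi 155.06 r 48.14 Fr,Ft,Fz [-1.89  1.76  3.93] gz 196.69
7.6 phi 106.95 r 48.12 Fr,Ft,Fz [-2.    2.79  6.31] gz 196.12
8.4 phi 58.44 r 48.05 Fr,Ft,Fz [0.28 2.59 2.  ] gz 195.95
9.2 phi 17.87 r 48.16 Fr,Ft,Fz [0.27 2.95 2.7 ] gz 195.57
9.8 phi 6.15 r 48.11 Fr,Ft,Fz [0.24 3.11 1.89] gz 195.55
10.2 phi 3.79 r 48.11 Fr,Ft,Fz [-0.05  1.81  1.83] gz 195.51
10.5 phi 2.54 r 48.09 Fr,Ft,Fz [-0.49  2.4   2.02] gz 195.54
10.8 phi 1.49 r 48.06 Fr,Ft,Fz [-0.16  2.26  1.98] gz 195.51
11.1 phi 0.45 r 48.13 Fr,Ft,Fz [0.8  2.23 2.  ] gz 195.57
11.4 phi 359.69 r 48.13 Fr,Ft,Fz [-0.15  2.65  0.82] gz 195.54
11.7 phi 358.89 r 48.08 Fr,Ft,Fz [0.55 1.63 1.24] gz 195.56
12.0 phi 358.53 r 48.07 Fr,Ft,Fz [0.61 4.48 0.99] gz 195.6
12.3 phi 358.24 r 48.04 Fr,Ft,Fz [1.93 5.61 1.17] gz 195.56
12.6 phi 357.81 r 48.05 Fr,Ft,Fz [-0.17  8.06  1.93] gz 195.56
13.0 phi 357.33 r 48.08 Fr,Ft,Fz [-0.06 10.64  1.66] gz 195.55
13.8 phi 61.38 r 48.2 Fr,Ft,Fz [-7.85 -2.1   2.49] gz 195.95
```

```bash
python3 - <<'E'
import numpy as np; np.save('circ.npy',[566.85,-186.55,48.11,-.2995])
s=open('g.py').read()
s=s.replace('p=s["eef_pos"]; v','p=s["eef_pos"]+Ro.from_euler("xyz",s["tcp_rot"]).apply([0,0,155]); v').replace("353.4+3*(f-341.3)","195.55+3*(f+1)")
s=s.replace("Fz {Fz:.1f} rot","Fz {Fz:.1f} phih {phi+.135*Ft:.2f} rot")
open('g.py','w').write(s)
E
python3 g.py 60 8 8
```

```text
t 13.80 phi 61.38 r 48.20 z 195.95 Fr -7.9 Ft -2.0 Fz 2.5 phih 61.11 rot [-3.140e+00  2.000e-04 -2.985e-01] op 0.218 eff [  4.1 -60.  -32.6   2.4  -0.4  -0.1]
[[0, -0.0061, -0.0027, -0.0002, 0.1], [0, -0.0126, -0.0046, -0.0002, 0.1], [0, -0.0192, -0.0057, -0.0003, 0.1], [0, -0.0259, -0.0057, -0.0004, 0.1], [0, -0.0326, -0.0049, -0.0004, 0.1], [0, -0.0391, -0.0031, -0.0005, 0.1], [0, -0.0452, -0.0005, -0.0006, 0.1], [0, -0.0509, 0.003, -0.0006, 0.1]]
```

Request:
carry_out(
  steps=[
    [[0,-0.0061,-0.0027,-0.0002,0.1],[0,-0.0126,-0.0046,-0.0002,0.1],[0,-0.0192,-0.0057,-0.0003,0.1],[0,-0.0259,-0.0057,-0.0004,0.1],[0,-0.0326,-0.0049,-0.0004,0.1],[0,-0.0391,-0.0031,-0.0005,0.1],[0,-0.0452,-0.0005,-0.0006,0.1],[0,-0.0509,0.003,-0.0006,0.1]],
  ],
)

```text
clock: 14.6
eef_pos: [552.0, -140.9, 351.7]
tcp_rot: [-3.139, -0.002, -0.3]
contact_force: [3.9, -3.8, -1.5]
opening: 0.217
```

```bash
python3 g.py 125 8 8
```

```text
t 14.60 phi 124.55 r 48.08 z 196.73 Fr -4.7 Ft -2.6 Fz -1.5 phih 124.20 rot [-3.1395e+00 -2.3000e-03 -3.0020e-01] op 0.217 eff [  2.1 -55.1 -29.1   0.8   1.7   0.1]
[[0, -0.0053, 0.0042, 0.0, -0.0], [0, -0.0099, 0.009, -0.0, -0.0], [0, -0.0138, 0.0145, -0.0001, -0.0], [0, -0.0169, 0.0205, -0.0002, -0.0], [0, -0.0191, 0.0268, -0.0003, -0.0], [0, -0.0204, 0.0334, -0.0004, -0.0], [0, -0.0208, 0.0401, -0.0005, -0.0], [0, -0.0203, 0.0468, -0.0005, -0.0]]
```

Request:
carry_out(
  steps=[
    [[0,-0.0053,0.0042,0,0],[0,-0.0099,0.009,0,0],[0,-0.0138,0.0145,-0.0001,0],[0,-0.0169,0.0205,-0.0002,0],[0,-0.0191,0.0268,-0.0003,0],[0,-0.0204,0.0334,-0.0004,0],[0,-0.0208,0.0401,-0.0005,0],[0,-0.0203,0.0468,-0.0005,0]],
  ],
)

```text
clock: 15.4
eef_pos: [518.6, -179.9, 352.1]
tcp_rot: [-3.139, -0.002, -0.3]
contact_force: [4.3, 2.5, 0.1]
opening: 0.214
```

```bash
python3 g.py 188 8 8
```

```text
t 15.40 phi 188.95 r 48.30 z 197.15 Fr -3.9 Ft -3.0 Fz 0.1 phih 188.54 rot [-3.139e+00 -2.100e-03 -3.004e-01] op 0.214 eff [ -0.9 -52.4 -28.4  -1.    1.1   0.2]
[[0, 0.0017, 0.0065, -0.0001, -0.1], [0, 0.0041, 0.0128, -0.0001, -0.1], [0, 0.0074, 0.0186, -0.0002, -0.1], [0, 0.0114, 0.024, -0.0003, -0.1], [0, 0.0161, 0.0288, -0.0004, -0.1], [0, 0.0215, 0.0328, -0.0004, -0.1], [0, 0.0274, 0.036, -0.0005, -0.1], [0, 0.0336, 0.0384, -0.0005, -0.1]]
```

Next passes the lamp sector, same path as before.

Request:
carry_out(
  steps=[
    [[0,0.0017,0.0065,-0.0001,0],[0,0.0041,0.0128,-0.0001,0],[0,0.0074,0.0186,-0.0002,0],[0,0.0114,0.024,-0.0003,0],[0,0.0161,0.0288,-0.0004,0],[0,0.0215,0.0328,-0.0004,0],[0,0.0274,0.036,-0.0005,0],[0,0.0336,0.0384,-0.0005,0]],
  ],
)

```text
clock: 16.2
eef_pos: [539.5, -227.0, 352.5]
tcp_rot: [-3.139, -0.001, -0.3]
contact_force: [-0.0, 4.0, 4.5]
opening: 0.217
```

```bash
python3 g.py 252 8 8
```

```text
t 16.20 phi 253.12 r 48.43 z 197.54 Fr -3.3 Ft -2.3 Fz 4.5 phih 252.81 rot [-3.1392e+00 -1.1000e-03 -3.0040e-01] op 0.217 eff [ -1.6 -56.  -30.7  -1.   -0.8   0. ]
[[0, 0.0066, 0.0012, -0.0002, -0.1], [0, 0.0133, 0.0017, -0.0002, -0.1], [0, 0.02, 0.0014, -0.0003, -0.1], [0, 0.0266, 0.0001, -0.0004, -0.1], [0, 0.033, -0.0021, -0.0004, -0.1], [0, 0.0389, -0.0052, -0.0005, -0.1], [0, 0.0444, -0.0091, -0.0005, -0.1], [0, 0.0493, -0.0137, -0.0006, -0.1]]
```

Request:
carry_out(
  steps=[
    [[0,0.0066,0.0012,-0.0002,0],[0,0.0133,0.0017,-0.0003,0],[0,0.02,0.0014,-0.0004,0],[0,0.0266,0.0001,-0.0005,0],[0,0.033,-0.0021,-0.0005,0],[0,0.0389,-0.0052,-0.0006,0],[0,0.0444,-0.0091,-0.0006,0],[0,0.0493,-0.0137,-0.0007,0]],
  ],
)

```text
clock: 17.0
eef_pos: [591.1, -228.4, 353.2]
tcp_rot: [-3.14, -0.001, -0.3]
contact_force: [-1.8, -0.7, 0.4]
opening: 0.213
```

```bash
python3 g.py 317 8 8
```

```text
t 17.00 phi 317.65 r 48.28 z 198.20 Fr -0.3 Ft -1.9 Fz 0.4 phih 317.39 rot [-3.1396e+00 -1.0000e-03 -3.0030e-01] op 0.213 eff [  0.3 -63.2 -33.    0.5  -0.9  -0.1]
[[0, 0.004, -0.0054, -0.0001, -0.0], [0, 0.0074, -0.0112, -0.0001, -0.0], [0, 0.01, -0.0174, -0.0002, -0.0], [0, 0.0116, -0.0239, -0.0002, -0.0], [0, 0.0124, -0.0306, -0.0003, -0.0], [0, 0.0122, -0.0373, -0.0003, -0.0], [0, 0.011, -0.0439, -0.0004, -0.0], [0, 0.009, -0.0503, -0.0004, -0.0]]
```

Request:
carry_out(
  steps=[
    [[0,0.004,-0.0054,-0.0001,0],[0,0.0074,-0.0112,-0.0001,0],[0,0.01,-0.0174,-0.0002,0],[0,0.0116,-0.0239,-0.0002,0],[0,0.0124,-0.0306,-0.0003,0],[0,0.0122,-0.0373,-0.0003,0],[0,0.011,-0.0439,-0.0004,0],[0,0.009,-0.0503,-0.0004,0]],
  ],
)

```text
clock: 17.8
eef_pos: [614.6, -182.5, 353.7]
tcp_rot: [-3.14, -0.001, -0.3]
contact_force: [-3.2, -3.1, 0.6]
opening: 0.221
```

```bash
python3 g.py 381 8 8
```

```text
t 17.80 phi 382.18 r 48.15 z 198.71 Fr -3.5 Ft -2.8 Fz 0.6 phih 381.80 rot [-3.1399e+00 -1.1000e-03 -3.0020e-01] op 0.221 eff [  1.6 -63.3 -33.7   1.2  -0.7  -0.2]
[[0, -0.003, -0.006, -0.0001, -0.0], [0, -0.0068, -0.0116, -0.0002, -0.0], [0, -0.0113, -0.0165, -0.0002, -0.0], [0, -0.0164, -0.0208, -0.0003, -0.0], [0, -0.0221, -0.0244, -0.0004, -0.0], [0, -0.0283, -0.0271, -0.0004, -0.0], [0, -0.0348, -0.0289, -0.0005, -0.0], [0, -0.0414, -0.0298, -0.0006, -0.0]]
```

Request:
carry_out(
  steps=[
    [[0,-0.003,-0.006,-0.0001,0],[0,-0.0068,-0.0116,-0.0002,0],[0,-0.0113,-0.0165,-0.0002,0],[0,-0.0164,-0.0208,-0.0003,0],[0,-0.0221,-0.0244,-0.0004,0],[0,-0.0283,-0.0271,-0.0004,0],[0,-0.0348,-0.0289,-0.0005,0],[0,-0.0414,-0.0298,-0.0006,0]],
  ],
)

```text
clock: 18.6
eef_pos: [583.8, -141.8, 354.5]
tcp_rot: [-3.14, -0.003, -0.3]
contact_force: [-0.4, -7.0, -2.6]
opening: 0.219
```

```bash
python3 g.py 446 8 8
```

```text
t 18.60 phi 445.90 r 48.05 z 199.46 Fr -6.7 Ft -2.1 Fz -2.6 phih 445.61 rot [-3.1405e+00 -2.9000e-03 -3.0010e-01] op 0.219 eff [  3.9 -59.3 -32.    2.    0.7  -0. ]
[[0, -0.0067, -0.0001, 0.0001, -0.0], [0, -0.0134, 0.0009, 0.0, -0.0], [0, -0.0198, 0.0027, -0.0001, -0.0], [0, -0.0259, 0.0054, -0.0002, -0.0], [0, -0.0316, 0.009, -0.0002, -0.0], [0, -0.0368, 0.0133, -0.0003, -0.0], [0, -0.0413, 0.0183, -0.0004, -0.0], [0, -0.045, 0.0238, -0.0005, -0.0]]
```

Request:
carry_out(
  steps=[
    [[0,-0.0067,-0.0001,0.0001,0],[0,-0.0134,0.0009,0,0],[0,-0.0198,0.0027,-0.0001,0],[0,-0.0259,0.0054,-0.0002,0],[0,-0.0316,0.009,-0.0002,0],[0,-0.0368,0.0133,-0.0003,0],[0,-0.0413,0.0183,-0.0004,0],[0,-0.045,0.0238,-0.0005,0]],
  ],
)

```text
clock: 19.4
eef_pos: [533.6, -151.3, 355.0]
tcp_rot: [-3.14, -0.004, -0.3]
contact_force: [4.4, -0.6, -2.8]
opening: 0.216
```

```bash
python3 g.py 510 8 8
```

```text
t 19.40 phi 509.81 r 48.12 z 200.01 Fr -3.4 Ft -2.9 Fz -2.8 phih 509.42 rot [-3.1398 -0.0038 -0.3001] op 0.216 eff [  0.7 -53.8 -29.4  -0.2   1.5   0.2]
[[0, -0.003, 0.006, 0.0001, -0.0], [0, -0.005, 0.0124, 0.0, -0.0], [0, -0.0062, 0.019, -0.0001, -0.0], [0, -0.0065, 0.0257, -0.0001, -0.0], [0, -0.0058, 0.0324, -0.0002, -0.0], [0, -0.0042, 0.0389, -0.0003, -0.0], [0, -0.0017, 0.0451, -0.0004, -0.0], [0, 0.0016, 0.051, -0.0004, -0.0]]
```

Request:
carry_out(
  steps=[
    [[0,-0.003,0.006,0.0001,0],[0,-0.005,0.0124,0,0],[0,-0.0062,0.019,-0.0001,0],[0,-0.0065,0.0257,-0.0001,0],[0,-0.0058,0.0324,-0.0002,0],[0,-0.0042,0.0389,-0.0003,0],[0,-0.0017,0.0451,-0.0004,0],[0,0.0016,0.051,-0.0004,0]],
  ],
)

```text
clock: 20.2
eef_pos: [520.0, -200.9, 355.3]
tcp_rot: [-3.139, -0.003, -0.3]
contact_force: [2.3, 3.0, 1.6]
opening: 0.218
```

```bash
python3 g.py 574 8 8
```

```text
t 20.20 phi 574.19 r 48.38 z 200.32 Fr -3.1 Ft -2.1 Fz 1.6 phih 573.90 rot [-3.1395 -0.0032 -0.3002] op 0.218 eff [ -1.6 -53.2 -29.5  -1.3   0.3   0.2]
[[0, 0.0044, 0.0051, -0.0001, -0.0], [0, 0.0092, 0.0098, -0.0002, -0.0], [0, 0.0147, 0.0137, -0.0002, -0.0], [0, 0.0206, 0.0168, -0.0003, -0.0], [0, 0.0269, 0.0191, -0.0003, -0.0], [0, 0.0335, 0.0205, -0.0004, -0.0], [0, 0.0402, 0.0209, -0.0004, -0.0], [0, 0.0469, 0.0204, -0.0005, -0.0]]
```

Request:
carry_out(
  steps=[
    [[0,0.0044,0.0051,-0.0001,0],[0,0.0092,0.0098,-0.0002,0],[0,0.0147,0.0137,-0.0002,0],[0,0.0206,0.0168,-0.0003,0],[0,0.0269,0.0191,-0.0003,0],[0,0.0335,0.0205,-0.0004,0],[0,0.0402,0.0209,-0.0004,0],[0,0.0469,0.0204,-0.0005,0]],
  ],
)

```text
clock: 21.0
eef_pos: [559.1, -234.5, 355.8]
tcp_rot: [-3.14, -0.002, -0.3]
contact_force: [-1.6, 2.0, 2.6]
opening: 0.219
```

```bash
python3 g.py 638 8 8
```

```text
t 21.00 phi 638.50 r 48.36 z 200.78 Fr -1.7 Ft -1.9 Fz 2.6 phih 638.24 rot [-3.1398e+00 -2.5000e-03 -3.0020e-01] op 0.219 eff [ -1.  -59.  -32.1  -0.4  -1.2  -0.1]
[[0, 0.0065, -0.0017, -0.0001, -0.0], [0, 0.0128, -0.0041, -0.0002, -0.0], [0, 0.0187, -0.0073, -0.0002, -0.0], [0, 0.0241, -0.0113, -0.0003, -0.0], [0, 0.0289, -0.016, -0.0003, -0.0], [0, 0.033, -0.0213, -0.0004, -0.0], [0, 0.0363, -0.0271, -0.0004, -0.0], [0, 0.0387, -0.0334, -0.0005, -0.0]]
```

Request:
carry_out(
  steps=[
    [[0,0.0065,-0.0017,-0.0001,0],[0,0.0128,-0.0041,-0.0002,0],[0,0.0187,-0.0073,-0.0002,0],[0,0.0241,-0.0113,-0.0003,0],[0,0.0289,-0.016,-0.0003,0],[0,0.033,-0.0213,-0.0004,0],[0,0.0363,-0.0271,-0.0004,0],[0,0.0387,-0.0334,-0.0005,0]],
  ],
)

```text
clock: 21.8
eef_pos: [606.3, -213.7, 356.4]
tcp_rot: [-3.14, -0.002, -0.3]
contact_force: [-3.2, -0.5, 1.3]
opening: 0.215
```

```bash
python3 g.py 702 2 8
```

```text
t 21.80 phi 702.99 r 48.24 z 201.39 Fr -2.4 Ft -2.2 Fz 1.3 phih 702.69 rot [-3.1402e+00 -2.5000e-03 -3.0010e-01] op 0.215 eff [  0.5 -63.6 -33.6   0.7  -1.   -0.2]
[[0, 0.0003, -0.0017, -0.0, -0.0], [0, 0.0007, -0.0033, -0.0001, -0.0], [0, 0.0011, -0.0049, -0.0001, -0.0], [0, 0.0014, -0.0066, -0.0001, -0.0], [0, 0.0016, -0.0082, -0.0001, -0.0], [0, 0.0018, -0.0099, -0.0001, -0.0], [0, 0.0019, -0.0116, -0.0001, -0.0], [0, 0.002, -0.0133, -0.0001, -0.0]]
```

Request:
carry_out(
  steps=[
    [[0,0.0005,-0.0025,0,0],[0,0.0011,-0.0049,-0.0001,0],[0,0.0015,-0.0074,-0.0001,0],[0,0.0018,-0.0099,-0.0001,0],[0,0.0019,-0.0116,-0.0001,0],[0,0.0019,-0.012,-0.0001,0],[0,0.0019,-0.012,-0.0001,0]],
  ],
)

```text
clock: 22.5
eef_pos: [611.7, -202.8, 356.6]
tcp_rot: [-3.14, -0.003, -0.3]
contact_force: [-2.4, -0.9, 2.1]
opening: 0.218
```

```bash
python3 g.py 718 0.5 4
```

```text
t 22.50 phi 717.57 r 48.13 z 201.57 Fr -2.0 Ft -1.7 Fz 2.1 phih 717.35 rot [-3.1401e+00 -2.7000e-03 -3.0010e-01] op 0.218 eff [  1.  -63.7 -33.1   0.4  -0.5   0. ]
[[0, -0.0, -0.0004, 0.0, -0.0], [0, 0.0, -0.0008, 0.0, -0.0], [0, 0.0, -0.0013, 0.0, -0.0], [0, 0.0, -0.0017, 0.0, -0.0]]
```

Request:
carry_out(
  steps=[
    [[0,0,-0.0006,0,0],[0,0,-0.0012,0,0],[0,0,-0.0016,0,0],[0,0,-0.0016,0,0],[0,0,-0.0016,0,0]],
  ],
)

```text
clock: 23.0
eef_pos: [612.2, -201.2, 356.6]
tcp_rot: [-3.14, -0.003, -0.3]
contact_force: [-2.3, -2.0, 1.5]
opening: 0.219
```

```bash
python3 g.py 718 0.5 1
```

```text
t 23.00 phi 719.51 r 48.10 z 201.56 Fr -1.6 Ft -2.6 Fz 1.5 phih 719.17 rot [-3.140e+00 -2.700e-03 -3.001e-01] op 0.219 eff [  1.3 -63.6 -33.    0.6  -0.5  -0. ]
[[0, 0.0, -0.0004, -0.0, -0.0]]
```

Request:
carry_out(
  steps=[
    [[0,0,0.0001,0,0],[0,0,0.0002,0,0],[0,0,0.0002,0,0],[0,0,0.0002,0,0]],
  ],
)

```text
clock: 23.4
eef_pos: [612.2, -201.4, 356.6]
tcp_rot: [-3.14, -0.003, -0.3]
contact_force: [-1.6, -0.4, 0.2]
opening: 0.215
```

```bash
python3 g.py 719 0.5 1; python3 - <<'E'
from rig import r, grab_frame
from h import *
T=grab_frame("top");S=grab_frame("side")
cv2.imwrite("pics/tf.png",cv2.convertScaleAbs(T["image"][:,:,::-1],alpha=1.5,beta=10))
a=cv2.convertScaleAbs(S["image"][60:460,140:440,::-1],alpha=1.5,beta=10); cv2.imwrite("pics/sf.png",cv2.resize(a,None,fx=1.5,fy=1.5))
s=r.sense(); print(s["clock"],s["qvel"].round(4))
E
python3 g.py 719 0.5 1
```

```text
t 23.40 phi 719.38 r 48.13 z 201.57 Fr -1.5 Ft -0.9 Fz 0.2 phih 719.27 rot [-3.1398e+00 -2.8000e-03 -3.0010e-01] op 0.215 eff [  0.6 -63.6 -33.1   0.3  -0.5  -0. ]
[[0, -0.0, -0.0004, 0.0, -0.0]]
23.5 [-0.0011  0.0014 -0.0016 -0.0001 -0.001  -0.0007]
t 23.50 phi 719.39 r 48.12 z 201.59 Fr -1.7 Ft -1.4 Fz 0.4 phih 719.20 rot [-3.1398e+00 -2.8000e-03 -3.0010e-01] op 0.216 eff [  0.5 -63.7 -33.1   0.3  -0.5  -0. ]
[[0, -0.0, -0.0004, 0.0, -0.0]]
```

View pics/tf.png

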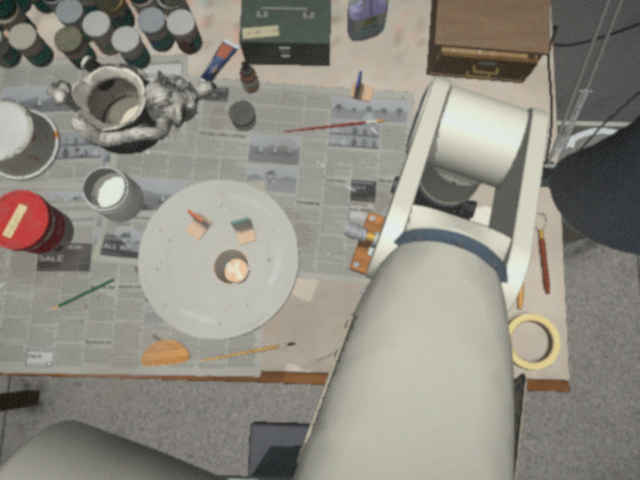

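View pics/sf.png

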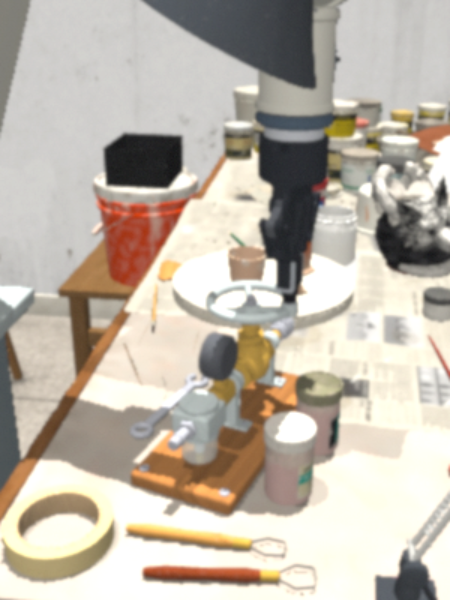

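```bash
python3 -c "
from rig import workorder,r
print(workorder.sign_off()); print(r.sense()['clock'])"
```

```text
the job is handed in; nothing more can be done
None
the job is handed in; nothing more can be done
```

I closed the valve onto its seat, backed it off two full turns, and handed the job in at about 23.5 s of the 69 s allowed. The gripper is still holding the handle at 60 N.

- **Closing:** I gripped the handle and cranked it clockwise from about 0.95 turn open. The push at the handle stayed at 2–3 N until the seat. I pushed on to 10.6 N, well under the 38 N that crushes the washer.
- **Backing off:** I then turned it counter-clockwise for two full turns.
- **Final angle:** The handle's estimated angle is within about 0.1° of two turns from where the seat began. That uses a correction for how much the fingers flex; the zero point itself is good to about 0.2–0.3°. The camera-based angle of the board put the seat about 1° off, so I took zero from the force instead.
- **At rest:** The last readings showed about 1.4 N along the direction of turning, below the packing friction, and the arm standing still.
- **Surroundings:** In the last pictures the spanner, jars, cup and tiles look undisturbed, though the arm hid part of the board in the top view. The arm had an estimated 10 mm of clearance from the lamp shade, and no force suggested it touched.

The tool tilted by up to about 0.3° while pressing on the seat. I allowed for that by working from the grasp point rather than the flange.

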